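# Make up a rework kit and restock the bottle lane

## Robot

A 6-joint arm with a two-finger parallel gripper is mounted at the origin on a cart in front of the work surface, level with it; the furniture and walls round the work are solid. World frame = base frame: x ahead of the robot, y to its left, z up, the work surface at z = 0. Lengths are in m, angles in rad, forces in N, time in s.
With the tool pointing down it reaches from about 0.35 to 0.925 m from the base axis. Payload 6.4 kg.
Tool frame: the origin (TCP) lies between the finger pads; the fingertips stand 14 mm ahead of it and the grasp point (between the pads) lies 5 mm behind it; z points along the fingers, y is the line along which they close (so a half turn about z gives the same grasp; the last joint's range is limited). The gripper opens to 85 mm and grips with 20 to 120 N. Pads are 22 mm wide; open, the fingers measure 114 mm over their backs; the gripper's body (76 mm by 85 mm) begins 54 mm behind the grasp point. The pads swing forward as they close: fully open they stand 13 mm farther back than shut.
Start: joints at [1.103, 0.245, 1.558, -0, 1.339, -0.174], TCP at [0.188, 0.622, 0.245] pointing down, gripper open.
Joint ranges: [-3.13, 3.13], [-1.02, 2.26], [0.13, 2.54], [-0.95, 4.09], [0.21, 2.88], [-2.74, 2.74]. Speed limits (rad/s): [2.57, 2.57, 3.14, 3.14, 3.14, 3.14].

## Interface

Orientations are given as a rotation vector (axis times angle).
In Python, from bench import read_state, eyes, workorder gives the robot as it stands.
- The arm moves only by the tool jog_arm, never from a script. Its argument "commands" is a list of rows, each a list of 2 entries, a list of its own where there are three numbers: the shift along the world's x, y, z in cm, then the turn about the world's z in degrees. A call has 1 to 5 rows; each row is the pose to reach, as a shift and turn from the pose commanded when the call began; what a row does not reach only later rows make up. A row lasts 1/12 s, in which the tool goes at most 41.7 mm and 7.16 degrees, less where a joint would pass 70% of its speed; a pose out of reach is approached as far as the arm can. A call with a gripper value outside its range is refused whole. "jaw" is the finger opening in cm, from 0 to 8.54, set as the call begins (left out, the last holds). The fingers move at their own pace and stop on an object; "squeeze" is the grip in N (left out, the last holds). Time passes only in rows, so rows that repeat a pose let the fingers close. It gives the time, the measured TCP pose, the force, the opening and the grip force at its end, in the units of the state.
- read_state(): the state, without advancing time (a new reading comes with each control period).
- eyes.grab_frame(name): name is "side" or "top" or "wrist"; returns a dict with "img" (400x640x3 uint8, red, green, blue), "vfov" (degrees; the focal length in pixels is half the picture's height over the tangent of half this angle, whatever the lens; pixels are square), "cx", "cy" (the principal point, pixels), "position" and "orientation" of the camera in the world; the wrist camera has in their place "T_tool_cam" (4x4, takes a point from camera to tool coordinates, whose origin is the TCP and whose axes are the flange's). Camera axes: x right, y down, z forward; pixel columns grow to the right and rows downward; lengths in m; the calibration is good to about 2 mm. A picture is of the moment at which its call begins: read the wrist's pose just before it. There is no depth.
- workorder.sign_off(): hands the job in; it is judged then, once.
The state is a dict: "clock": time; "joints": joint angles; "joint_velocities": joint speeds; "effort": joint torques, N m; "eef_pos": TCP position; "tool_rot": TCP orientation; "wrist_force": force on the tool from outside, world axes, zero at the start; "torque": the same for the moment, N m; "finger_gap": finger opening in m; "grasp_force": force on a finger pad.
Only numpy, scipy, OpenCV 4.12 (cv2) and the standard library are available. Lean on these libraries where they do the work, as an engineer would, in place of code of your own. Each camera call takes 0.05 s, during which the arm holds its last target. There are 200 camera calls.

## Task

Make up the rework kit and restock the sloped bottle lane: take the two oldest bottles from the front (the stop end) of the lane and stand one in each square well of the grey kit tray, and load every fresh bottle standing on the bench into the lane upright, behind the bottles already there, so that the queue closes up to the front stop. Lay the brush and the tweezers flat in their own pockets of the tray, the brush with its bristles towards the wells, and leave the other things on the bench where they are.

Things in the scene. Friction and masses are not known exactly. Their poses are not given: they have to be found in the camera images.
- old_1_mid (a point): Small dark bottle with an orange cap, upright cylinder 32 mm across and 61 mm tall (body straight for the lower 40 mm), about 40 g; all bottles are alike. The point is its centre, 30.5 mm above its base; z runs along the bottle's axis, up. At the start it stands in the lane, number 1 from the front stop (the oldest).
- old_2_mid (a point): Small dark bottle with an orange cap, upright cylinder 32 mm across and 61 mm tall (body straight for the lower 40 mm), about 40 g; all bottles are alike. The point is its centre, 30.5 mm above its base; z runs along the bottle's axis, up. At the start it stands in the lane, number 2 from the front stop.
- old_3_mid (a point): Small dark bottle with an orange cap, upright cylinder 32 mm across and 61 mm tall (body straight for the lower 40 mm), about 40 g; all bottles are alike. The point is its centre, 30.5 mm above its base; z runs along the bottle's axis, up. At the start it stands in the lane, number 3 from the front stop.
- old_4_mid (a point): Small dark bottle with an orange cap, upright cylinder 32 mm across and 61 mm tall (body straight for the lower 40 mm), about 40 g; all bottles are alike. The point is its centre, 30.5 mm above its base; z runs along the bottle's axis, up. At the start it stands in the lane, number 4 from the front stop; absent in some starts.
- new_1_mid (a point): Small dark bottle with an orange cap, upright cylinder 32 mm across and 61 mm tall (body straight for the lower 40 mm), about 40 g; all bottles are alike. The point is its centre, 30.5 mm above its base; z runs along the bottle's axis, up. A fresh bottle; at the start it stands on the bench. Absent in some starts.
- new_2_mid (a point): Small dark bottle with an orange cap, upright cylinder 32 mm across and 61 mm tall (body straight for the lower 40 mm), about 40 g; all bottles are alike. The point is its centre, 30.5 mm above its base; z runs along the bottle's axis, up. A fresh bottle; at the start it stands on the bench. Absent in some starts.
- new_3_mid (a point): Small dark bottle with an orange cap, upright cylinder 32 mm across and 61 mm tall (body straight for the lower 40 mm), about 40 g; all bottles are alike. The point is its centre, 30.5 mm above its base; z runs along the bottle's axis, up. A fresh bottle; at the start it stands on the bench. Absent in some starts.
- brush_mid (a point): Flat yellow anti-static brush, 160 mm long, 9 mm thick, 20 g, lying along its own y axis. The point is the middle of its length, half-way up. Handle (14 mm wide, 8 mm thick) from 33 mm on the -y side to the +y end; dark-ended head (26 mm wide) from there to the bristles at the -y end. Can be gripped across the handle at the point.
- brush_tip (a point): The bristle end of the brush, 80 mm from brush_mid along its -y.
- tweezers_mid (a point): Flat steel tweezers, 126 mm long, 14 mm wide, 9 mm thick, 18 g, rigid. The point is the middle of the length, half-way up. They lie along their own y axis; either end may point either way. Can be gripped across the legs at the point.
- lane: Fixed sloped gravity lane, 210 mm long: a smooth steel glide bed rising at 15 degrees along the lane's +x; bottles slide freely down it to the stop plate (40 mm high) at the -x end, and lean with the bed. Origin under its middle at bench height, y across, z straight up. 38 mm wide inside, between wire rails whose tops are 16 mm above the bed; the upper end is open. Room for six bottles.
- lane_front (a point): Where the centre of a bottle lies when it stands against the front stop.
- lane_middle (a point): Mid-length, mid-width point on the bed's surface, 50 mm above the bench; axes as the lane (x level, not along the slope). The bed runs 105 mm from here up and down the slope.
- kit_tray: Fixed grey kit tray, 240 mm (x) by 140 mm (y), floor 4 mm thick. Origin under its centre at bench height. Two square bottle wells at the -x end (nearer the robot), two long pockets along x with ribs 10 mm above the tray floor; the side ribs are left out for 35 mm either way of the pocket's middle, as finger room.
- well_left (a point): Floor centre of the +y well (40 x 40 mm inside, walls 18 mm above the tray floor, 4 mm thick); 92 mm to -x and 33 mm to +y of the tray centre.
- well_right (a point): Floor centre of the -y well, same size, 66 mm from the other.
- brush_pocket (a point): Floor centre of the brush's pocket, the longer and wider one (172 mm along the tray's x, 36 mm wide), at +y; x of the tray points away from the wells.
- tweezers_pocket (a point): Floor centre of the tweezers' pocket (138 mm along the tray's x, 23 mm wide), at -y.
- spool: Bystander: solder spool standing on end, 52 mm across, 45 mm tall; leave it.
- paste_tin: Bystander: round tin 52 mm across, 21 mm tall; leave it.
- heat_sink: Bystander: finned block 30 x 30 x 17 mm; leave it.
- marker: Bystander: marker pen lying, 135 mm long, 16 mm thick; leave it.
Mind the look-alikes: they are no part of the job. Leave any purple or white look-alike of the part that bears new_2_mid alone.

How it is judged:
At the end, for the whole second after the job is handed in: old_1 and old_2 in the two wells (within 9 mm of centre); old_3, then old_4 if present, stand at the front of the lane and all fresh bottles stand in it behind them; brush and tweezers lie flat in their pockets (within 10 mm lengthwise, 8 degrees), bristles towards the wells; all at rest ((horizontal distance between old_1_mid and well_left below 0.009 m or horizontal distance between old_1_mid and well_right below 0.009 m) and z of old_1_mid in the frame of kit_tray between 0.028 and 0.042 m and angle between each of old_1_mid, old_2_mid's own z axis and vertical below 0.2 rad and (horizontal distance between old_2_mid and well_left below 0.009 m or horizontal distance between old_2_mid and well_right below 0.009 m) and z of old_2_mid in the frame of kit_tray between 0.028 and 0.042 m and x of old_3_mid in the frame of lane between -0.105 and -0.08 m and y of old_3_mid in the frame of lane between -0.01 and 0.01 m and z of old_3_mid in the frame of lane between 0.045 and 0.112 m and angle between each of old_3_mid, old_4_mid, new_1_mid, new_2_mid, new_3_mid's own z axis and vertical below 0.36 rad and x of old_4_mid in the frame of lane between -0.075 and -0.045 m and y of old_4_mid in the frame of lane between -0.01 and 0.01 m and z of old_4_mid in the frame of lane between 0.045 and 0.112 m and x of new_1_mid in the frame of lane between -0.075 and 0.075 m and y of new_1_mid in the frame of lane between -0.01 and 0.01 m and z of new_1_mid in the frame of lane between 0.045 and 0.112 m and x of new_2_mid in the frame of lane between -0.075 and 0.075 m and y of new_2_mid in the frame of lane between -0.01 and 0.01 m and z of new_2_mid in the frame of lane between 0.045 and 0.112 m and x of new_3_mid in the frame of lane between -0.075 and 0.075 m and y of new_3_mid in the frame of lane between -0.01 and 0.01 m and z of new_3_mid in the frame of lane between 0.045 and 0.112 m and y of brush_mid in the frame of brush_pocket between -0.012 and 0.012 m and x of brush_mid in the frame of brush_pocket between -0.01 and 0.01 m and z of brush_mid in the frame of brush_pocket between 0 and 0.009 m and angle between the y axis of each of brush_mid, tweezers_mid and the x axis of kit_tray, either way round below 0.14 rad and x of brush_tip in the frame of brush_pocket below -0.03 m and angle between each of brush_mid, tweezers_mid's own z axis and vertical below 0.12 rad and y of tweezers_mid in the frame of tweezers_pocket between -0.009 and 0.009 m and x of tweezers_mid in the frame of tweezers_pocket between -0.01 and 0.01 m and z of tweezers_mid in the frame of tweezers_pocket between 0 and 0.009 m); the robot touches nothing.
It fails at once if A bystander (spool, tin, heat sink, marker) is moved by more than 30 mm (distance of any of spool, paste_tin, heat_sink, marker from where it was at the start of the episode above 0.03 m).
Of old_4, new_1, new_2, new_3 only 3 to 4 are there at a start; the rules pass over those that are not, and their reading is None.
At some moment in a run one of brush, tweezers may be knocked a few centimetres aside while the robot is not near it.
It also fails if it takes over 208 s, if anything falls off the work surface, if the arm or the gripper's body presses on something with over 40 N, if the wrist force passes 120 N, or if a joint passes its speed limit or range.

## Working session

There is one attempt and no reset: what is moved stays moved. The work goes in short steps, Python scripts to look and compute and a tool call to move; the robot and the scene stay as the last step left them, time stands still between calls to the robot, and variables do not carry over. Pictures are saved under pics/ and viewed, at most 14 in all, crops included, and the job is handed in when it is done.

Besides the shell and the picture viewer there is one more tool, called after ">>>" as name(argument=value, ...), one argument or row to a line, values as JSON. jog_arm: Moves the arm, as the interface text tells. Its arguments: {"type":"object","properties":{"commands":{"type":"array"},"jaw":{"type":"number"},"squeeze":{"type":"number"}},"required":["commands"]}

```bash
mkdir -p pics; ls; cat > h.py <<'E'
import numpy as np,cv2
from scipy.spatial.transform import Rotation as R
from bench import read_state, eyes, workorder
def grab(n,save=None):
    s=read_state(); f=eyes.grab_frame(n)
    if n=='wrist':
        T=np.eye(4);T[:3,:3]=R.from_rotvec(s['tool_rot']).as_matrix();T[:3,3]=s['eef_pos'];T=T@np.array(f['T_tool_cam'])
        f['P'],f['Rm']=T[:3,3],T[:3,:3]
    else:
        f['P']=np.array(f['position']);o=np.array(f['orientation'])
        f['Rm']=o if o.shape==(3,3) else (R.from_rotvec(o).as_matrix() if o.size==3 else R.from_quat(o).as_matrix())
    f['f']=200/np.tan(np.radians(f['vfov'])/2)
    if save: cv2.imwrite(f'pics/{save}.png',f['img'][:,:,::-1])
    return f
def ray(f,u,v,z):
    d=f['Rm']@np.array([(u-f['cx'])/f['f'],(v-f['cy'])/f['f'],1]); return f['P']+d*(z-f['P'][2])/d[2]
def proj(f,p):
    q=f['Rm'].T@(np.array(p)-f['P']); return f['cx']+f['f']*q[0]/q[2], f['cy']+f['f']*q[1]/q[2]
E
python3 - <<'E'
from h import *
print(read_state())
for n in['top','side','wrist']:
    f=grab(n,n+'0'); print(n,f['P'],f['Rm'].round(3).tolist(),f['f'],f['cx'],f['cy'],{k:v for k,v in f.items() if k in('orientation','T_tool_cam')})
E
```

```text
pics
{'clock': 0.0, 'joints': array([ 1.10289499e+00,  2.45826978e-01,  1.55906444e+00, -2.21422214e-05,
        1.33870453e+00, -1.74141168e-01]), 'joint_velocities': array([ 0.00112431,  0.00146248,  0.0002131 , -0.00102951,  0.00117505,
       -0.00013809]), 'effort': array([ 1.40789922e-03, -4.29500484e+01, -3.26131546e+01, -3.08693734e-05,
        5.31254715e-03, -6.49149598e-06]), 'eef_pos': array([0.18798066, 0.62164502, 0.24414494]), 'tool_rot': array([-4.59682348e-01, -3.10716023e+00,  2.99610077e-03]), 'wrist_force': array([0.86750315, 0.48467605, 0.95345883]), 'torque': array([ 0.08023891, -0.0231326 ,  0.01599248]), 'grasp_force': 0.0, 'finger_gap': 0.0853809224235485}
top [0.27470895 0.04082119 1.43846527] [[0.007, -0.984, 0.18], [-1.0, -0.006, 0.01], [-0.009, -0.18, -0.984]] 499.33948233010653 317.1422170602621 203.4932099506876 {'orientation': array([-2.12970185,  2.11563931, -0.18233871])}
side [0.27650416 0.93769671 0.81225118] [[-0.957, -0.197, 0.213], [-0.29, 0.59, -0.754], [0.023, -0.783, -0.622]] 485.9502064376977 327.8725414033915 204.44878534915279 {'orientation': array([-0.41550175,  2.70458135, -1.31165942])}
wrist [0.1142235  0.64495197 0.37352646] [[0.29, 0.911, 0.293], [0.957, -0.275, -0.091], [-0.002, 0.307, -0.952]] 299.8687043314581 323.74039230033713 202.85003941190962 {'T_tool_cam': array([[-1.13581213e-04, -9.51758677e-01, -3.06847531e-01,
         7.74050894e-02],
       [ 9.99999802e-01,  8.19654671e-05, -6.24390017e-04,
         6.50831534e-04],
       [ 6.19419518e-04, -3.06847541e-01,  9.51758479e-01,
        -1.29200667e-01],
       [ 0.00000000e+00,  0.00000000e+00,  0.00000000e+00,
         1.00000000e+00]])}
```

View pics/top0.png

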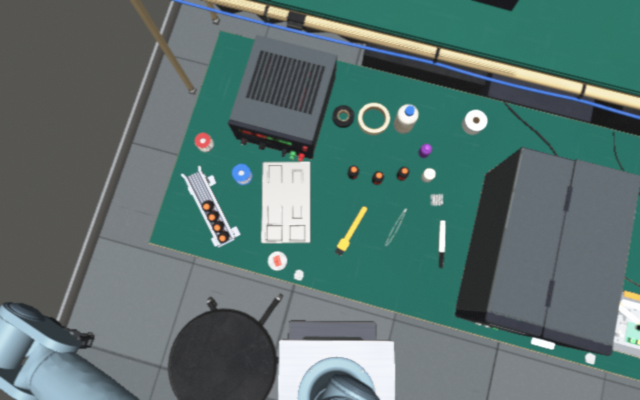

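View pics/side0.png

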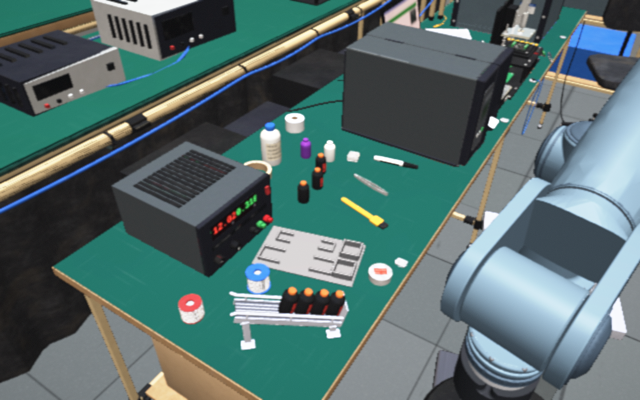

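The top view shows the lane at (208,208) with 4 capped bottles and its stop at about (225,240). The tray is at (286,202). Three orange-capped bottles are at (353,172), (378,178) and (403,173). Purple (426,150) and white (428,175) are the look-alikes, so they stay. The brush is at (352,230) and the tweezers at (397,227).

```bash
python3 - <<'E'
from h import *
f=grab('top'); g=grab('side'); im=f['img']
def orange(im):
    h=cv2.cvtColor(im,cv2.COLOR_RGB2HSV); return cv2.inRange(h,(5,140,120),(18,255,255))
for nm,F in(('top',f),('side',g)):
    m=orange(F['img']); n,l,st,c=cv2.connectedComponentsWithStats(m)
    for i in range(1,n):
        if st[i,4]>8: print(nm,st[i],c[i].round(1), ray(F,*c[i],0.061).round(3), ray(F,*c[i],0.09).round(3))
crop=im[140:280,170:450]; big=cv2.resize(crop,None,fx=2.85,fy=2.85,interpolation=cv2.INTER_CUBIC)
cv2.imwrite('pics/c1.png',big[:,:,::-1])
h=cv2.cvtColor(im,cv2.COLOR_RGB2HSV)
y=cv2.inRange(h,(20,130,120),(32,255,255)); y[:190]=0
p=cv2.findNonZero(y); print('brush',cv2.minAreaRect(p),p.reshape(-1,2).min(0),p.reshape(-1,2).max(0))
t=cv2.inRange(h,(0,0,130),(180,60,255)); 
t2=t.copy(); 
n,l,st,c=cv2.connectedComponentsWithStats(t)
for i in range(1,n):
    if st[i,4]>60 and 140<c[i][1]<280 and 170<c[i][0]<450:
        q=np.argwhere(l==i)[:,::-1].astype(np.int32); r=cv2.minAreaRect(q); print(st[i],r,[ray(f,*k,0.01)[:2].round(3).tolist() for k in cv2.boxPoints(r)])
E
```

```text
top [351 167   6   6  31] [353.4 169.3] [ 0.626 -0.048  0.061] [ 0.618 -0.046  0.09 ]
top [402 168   6   6  30] [404.4 170.6] [ 0.622 -0.192  0.061] [ 0.615 -0.187  0.09 ]
top [376 172   6   7  33] [378.6 174.9] [ 0.609 -0.119  0.061] [ 0.602 -0.115  0.09 ]
top [203 203   7   7  36] [206.  206.1] [0.517 0.366 0.061] [0.512 0.36  0.09 ]
top [209 214   6   7  33] [211.4 216.9] [0.486 0.35  0.061] [0.482 0.343 0.09 ]
top [214 224   7   7  34] [216.8 227.1] [0.458 0.334 0.061] [0.454 0.327 0.09 ]
top [219 235   7   7  35] [222.  237.8] [0.428 0.318 0.061] [0.425 0.312 0.09 ]
side [318 153   6   5  23] [320.4 155.2] [ 0.62  -0.182  0.061] [ 0.607 -0.139  0.09 ]
side [315 167   6   6  28] [317.4 169.2] [ 0.606 -0.112  0.061] [ 0.594 -0.072  0.09 ]
side [300 181   6   5  26] [302.7 183. ] [ 0.623 -0.039  0.061] [ 0.61  -0.001  0.09 ]
side [288 287   9   8  56] [291.7 290.9] [0.522 0.32  0.061] [0.513 0.344 0.09 ]
side [304 288   9   8  54] [307.8 291.8] [0.491 0.312 0.061] [0.482 0.336 0.09 ]
side [320 289   8   8  53] [323.5 292.8] [0.459 0.305 0.061] [0.452 0.329 0.09 ]
side [335 291   8 
[... 819 characters left out ...]
 -0.251]]
[430 194  13  12 140] ((436.0, 199.5), (11.0, 12.0), 90.0) [[0.565, -0.273], [0.566, -0.308], [0.533, -0.307], [0.533, -0.272]]
[438 220   8  33 225] ((441.5, 236.0), (32.0, 7.0), 90.0) [[0.489, -0.294], [0.489, -0.314], [0.397, -0.311], [0.397, -0.291]]
[268 251  20  20 245] ((277.5, 260.5), (19.0, 19.0), 90.0) [[0.396, 0.195], [0.397, 0.14], [0.343, 0.139], [0.343, 0.193]]
[195 257  99  32 682] ((243.93893432617188, 272.2171936035156), (100.29620361328125, 7.249964714050293), 15.708636283874512) [[0.363, 0.403], [0.383, 0.399], [0.309, 0.121], [0.289, 0.126]]
[294 269  10  12  93] ((298.5, 274.5), (11.0, 9.0), 90.0) [[0.346, 0.119], [0.346, 0.094], [0.315, 0.093], [0.315, 0.119]]
```

View pics/c1.png

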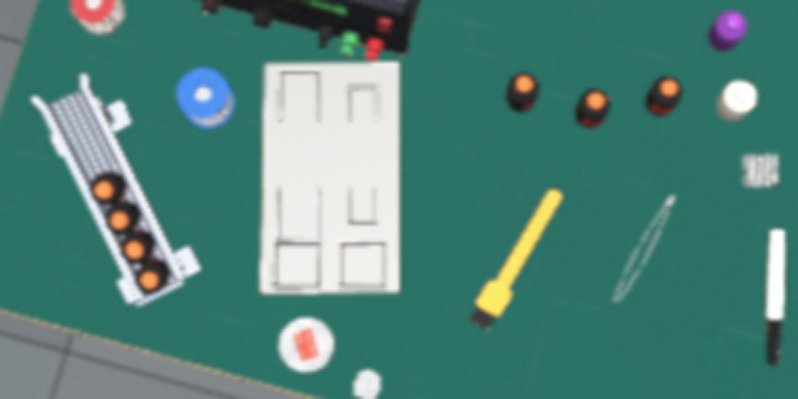

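```bash
python3 - <<'E'
from h import *
f=grab('top'); g=grab('side')
def tri(a,b):
    A=[];B=[]
    for F,(u,v) in((f,a),(g,b)):
        d=F['Rm']@np.array([(u-F['cx'])/F['f'],(v-F['cy'])/F['f'],1]); d/=np.linalg.norm(d); M=np.eye(3)-np.outer(d,d); A.append(M);B.append(M@F['P'])
    return np.linalg.solve(sum(A),sum(B))
P=[]
for a,b in(((353.4,169.3),(302.7,183)),((378.6,174.9),(317.4,169.2)),((404.4,170.6),(320.4,155.2)),((222,237.8),(338.5,294.1)),((216.8,227.1),(323.5,292.8)),((211.4,216.9),(307.8,291.8)),((206,206.1),(291.7,290.9))):
    p=tri(a,b);P.append(p);print(p.round(4))
d=P[6]-P[3]; print('lane yaw',np.degrees(np.arctan2(d[1],d[0])),'slope',np.degrees(np.arctan2(d[2],np.hypot(*d[:2]))),np.linalg.norm(d)/3)
# brush & tweezers ends from crop px (2.85x, offset 170,140)
for n,(u,v) in dict(bt=(482,320),be=(556,193),t1=(616,300),t2=(673,198)).items(): print(n,ray(f,170+u/2.85,140+v/2.85,0.005).round(3))
for u,v in((265,63),(399,63),(399,293),(261,293)): print(ray(f,170+u/2.85,140+v/2.85,0.006).round(3))
E
```

```text
[ 0.6269 -0.0481  0.0539]
[ 0.6097 -0.1195  0.056 ]
[ 0.6237 -0.1934  0.0537]
[0.4259 0.3141 0.0791]
[0.4535 0.3277 0.0881]
[0.4806 0.3418 0.0967]
[0.5086 0.356  0.1049]
lane yaw 26.855027143935782 slope 15.562349431056946 0.03205877415169634
bt [ 0.395 -0.009  0.005]
be [ 0.525 -0.085  0.005]
t1 [ 0.416 -0.144  0.005]
t2 [ 0.52  -0.204  0.005]
[0.66  0.217 0.006]
[0.661 0.077 0.006]
[0.421 0.075 0.006]
[0.42  0.214 0.006]
```

>>> jog_arm(
  commands=[
    [[4, -4, 0], 7],
    [[8, -8, 0], 14],
    [[12, -12, 0], 21],
    [[16, -16, 0], 28],
    [[19, -20, 0], 35],
  ],
)

```text
clock: 0.77
eef_pos: [0.3282, 0.479, 0.2455]
tool_rot: [-0.475, 3.105, 0.0]
wrist_force: [1.0, -0.2, 0.6]
finger_gap: 0.0855
grasp_force: 0.0
```

>>> jog_arm(
  commands=[
    [[3, -3, 0], 5],
    [[5, -7, -2], 10],
    [[5, -8.5, -3], 10],
    [[5, -8.5, -3], 10],
    [[5, -8.5, -3], 10],
  ],
)

```text
clock: 1.18
eef_pos: [0.3771, 0.3942, 0.2146]
tool_rot: [0.731, -3.054, 0.0]
wrist_force: [-0.6, -0.1, 0.7]
finger_gap: 0.0856
grasp_force: 0.0
```

```bash
python3 - <<'E'
from h import *
s=read_state();print(s['eef_pos'],s['tool_rot'],s['clock'],s['joints'])
f=grab('wrist','w1')
im=f['img'];h=cv2.cvtColor(im,cv2.COLOR_RGB2HSV);m=cv2.inRange(h,(5,140,120),(18,255,255))
n,l,st,c=cv2.connectedComponentsWithStats(m)
for i in range(1,n):
    if st[i,4]>30: print(st[i],c[i].round(1))
E
```

```text
[0.37708348 0.39424109 0.21460308] [ 7.30731919e-01 -3.05390182e+00  3.85493058e-04] 1.1833 [ 5.99610064e-01  3.19901772e-02  1.85210795e+00  3.14993800e-04
  1.25896802e+00 -1.44100775e+00]
[123  60   7  25  57] [125.4  72.5]
[213 196  18  18 249] [221.5 204.7]
[214 231  17  18 237] [222.  239.7]
```

View pics/w1.png

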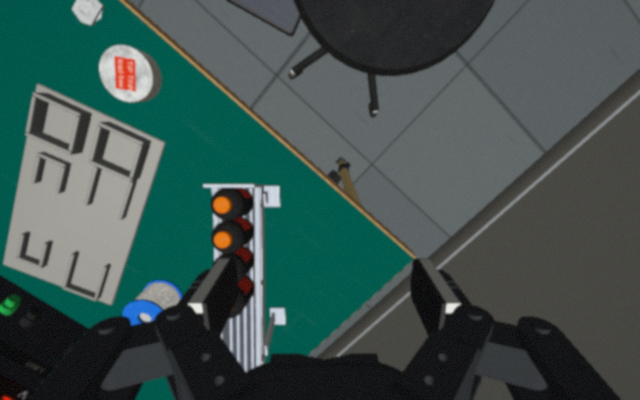

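```bash
python3 - <<'E'
from h import *
s=read_state()
f=grab('wrist')
for z in(.08,.085,.09): print(z,ray(f,221.5,204.7,z).round(4),ray(f,222,239.7,z+.0083).round(4))
for u,v in((38,85),(164,140),(110,305),(3,265)): print(ray(f,u,v,0.004).round(4))
# inner well wall tops: left-image well, right-image well
for q in([(38,96),(83,108),(75,150),(30,136)],[(103,123),(148,137),(140,180),(95,163)]): print(np.mean([ray(f,u,v,.022) for u,v in q],0).round(4))
b=np.array([.4265,.3141]); print(s['eef_pos'])
E
```

```text
0.08 [0.4293 0.3148 0.08  ] [0.4577 0.329  0.0883]
0.085 [0.427  0.3156 0.085 ] [0.4547 0.3296 0.0933]
0.09 [0.4247 0.3165 0.09  ] [0.4518 0.3302 0.0983]
[0.4269 0.0805 0.004 ]
[0.4217 0.2171 0.004 ]
[0.6647 0.2197 0.004 ]
[0.667  0.0821 0.004 ]
[0.4496 0.1196 0.022 ]
[0.4477 0.1878 0.022 ]
[0.37720919 0.39539682 0.21560033]
```

>>> jog_arm(
  commands=[
    [[2, -2.7, -2], 0],
    [[4, -5.4, -4], 0],
    [[5.6, -7.7, -6], 0],
    [[5.6, -7.7, -6], 0],
    [[5.6, -7.7, -6], 0],
  ],
  jaw=5.5,
  squeeze=25,
)

```text
clock: 1.7
eef_pos: [0.4332, 0.3185, 0.155]
tool_rot: [0.733, -3.054, -0.0]
wrist_force: [-0.4, -0.1, 0.8]
finger_gap: 0.055
grasp_force: 0.0
```

```bash
python3 - <<'E'
from h import *
s=read_state();print(s['eef_pos'],s['tool_rot'],s['finger_gap'])
f=grab('wrist','w2')
m=cv2.inRange(cv2.cvtColor(f['img'],cv2.COLOR_RGB2HSV),(5,140,120),(18,255,255))
n,l,st,c=cv2.connectedComponentsWithStats(m)
for i in range(1,n):
    if st[i,4]>30: print(st[i],c[i].round(1),ray(f,*c[i],.084).round(4),ray(f,*c[i],.0923).round(4))
E
```

```text
[0.43321133 0.31849133 0.1550063 ] [ 7.33357935e-01 -3.05383456e+00 -3.04068113e-04] 0.05498168618851115
[189  25   6  11  34] [191.6  30.5] [0.3619 0.1938 0.084 ] [0.3621 0.1975 0.0923]
[190  37   7  12  47] [192.4  42.2] [0.3677 0.1963 0.084 ] [0.3675 0.1999 0.0923]
[189  50   5  13  37] [190.6  56.1] [0.3753 0.1979 0.084 ] [0.3749 0.2014 0.0923]
[313 199  22  22 381] [323.7 209.6] [0.4264 0.3144 0.084 ] [0.4238 0.3131 0.0923]
[313 244  22  22 374] [323.6 254.8] [0.4581 0.3305 0.084 ] [0.4542 0.3286 0.0923]
[313 289  22  22 373] [323.5 299.3] [0.4926 0.348  0.084 ] [0.4873 0.3453 0.0923]
[313 333  22  21 354] [323.3 343.1] [0.5304 0.3671 0.084 ] [0.5235 0.3636 0.0923]
```

View pics/w2.png

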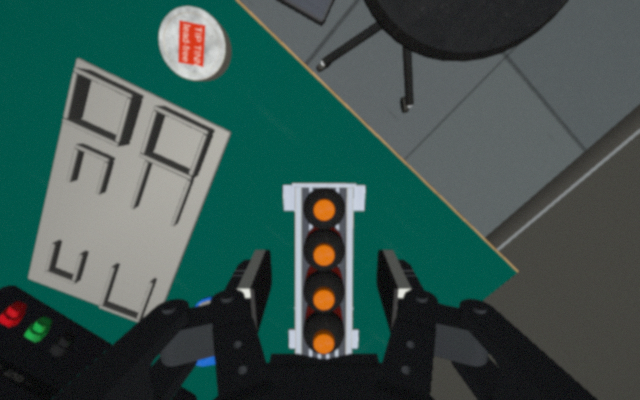

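The four caps are at column 323.5 (rows 210 to 343), centred between the fingers, so I can descend.

>>> jog_arm(
  commands=[
    [[0, 0, -4], 0],
    [[0, 0, -7], 0],
    [[0, 0, -9.3], 0],
    [[0, 0, -9.3], 0],
    [[0, 0, -9.3], 0],
  ],
  jaw=5.5,
)

```text
clock: 2.17
eef_pos: [0.4326, 0.3196, 0.0628]
tool_rot: [0.738, -3.053, -0.0]
wrist_force: [-0.2, 1.2, 0.3]
finger_gap: 0.055
grasp_force: 0.0
```

>>> jog_arm(
  commands=[
    [[0, 0, 0], 0],
    [[0, 0, 0], 0],
    [[0, 0, 0], 0],
    [[0, 0, 0], 0],
    [[0, 0, 0], 0],
  ],
  jaw=2.5,
)

```text
clock: 2.58
eef_pos: [0.4348, 0.3195, 0.0651]
tool_rot: [-0.733, 3.05, 0.003]
wrist_force: [-1.6, 0.5, 7.3]
finger_gap: 0.0312
grasp_force: 24.8
```

>>> jog_arm(
  commands=[
    [[-0.3, -0.15, 1.2], 0],
    [[-0.7, -0.35, 3], 0],
    [[-1.4, -0.7, 6], 0],
    [[-1.9, -0.97, 8], 0],
    [[-1.9, -0.97, 11], 0],
  ],
)

```text
clock: 3.0
eef_pos: [0.4126, 0.3079, 0.1728]
tool_rot: [0.734, -3.053, 0.001]
wrist_force: [0.7, 0.3, 0.2]
finger_gap: 0.031
grasp_force: 25.8
```

>>> jog_arm(
  commands=[
    [[1.2, -3.6, 0], -6],
    [[2.4, -7.4, 0], -12],
    [[3.5, -11.2, 0], -18],
    [[4.6, -15, 0], -24],
    [[5.8, -19, 0], -27],
  ],
)

```text
clock: 3.42
eef_pos: [0.4725, 0.1172, 0.1736]
tool_rot: [0.004, 3.139, 0.0]
wrist_force: [0.4, 0.2, -0.4]
finger_gap: 0.0313
grasp_force: 25.8
```

>>> jog_arm(
  commands=[
    [[1.2, -3.7, 0], 0],
    [[2.4, -7.5, 0], 0],
    [[2.9, -9.3, 0], 0],
    [[2.9, -9.3, 0], 0],
    [[2.9, -9.3, 0], 0],
  ],
)

```text
clock: 3.83
eef_pos: [0.5014, 0.0249, 0.1731]
tool_rot: [0.002, 3.14, 0.0]
wrist_force: [-1.1, 0.4, -0.3]
finger_gap: 0.0312
grasp_force: 25.8
```

```bash
python3 - <<'E'
from h import *
s=read_state();print(s['eef_pos'],s['tool_rot'],s['finger_gap'])
f=grab('wrist','w3')
for p in((.4485,.179,.022),(.4485,.112,.022)): print(proj(f,p))
E
```

```text
[0.50142499 0.02493425 0.17312097] [2.30365565e-03 3.14032496e+00 1.29273336e-04] 0.0312041641092505
(np.float64(492.1235376108814), np.float64(133.71865674066322))
(np.float64(418.7861191522623), np.float64(133.83487607564132))
```

View pics/w3.png

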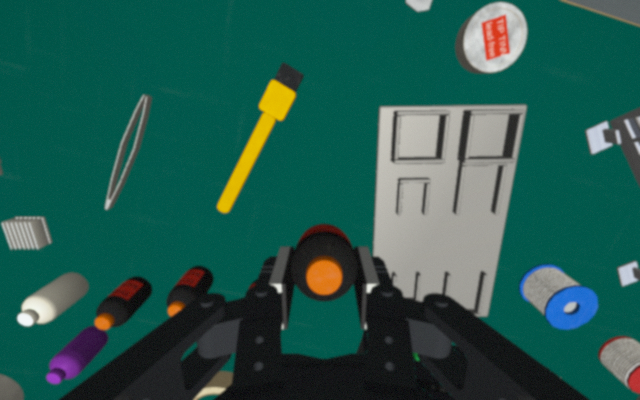

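The bottle is held and leaning, with its cap at (324,277). The wells centre at about (420,136) and (491,135). The brush runs from (290,70) to (224,210) and the tweezers from (147,97) to (108,207).

>>> jog_arm(
  commands=[
    [[0, 0, -4], 0],
    [[0, 0, -8], 0],
    [[0, 0, -11], 0],
    [[0, 0, -12.8], 0],
    [[0, 0, -13.4], 0],
  ],
  squeeze=20,
)

```text
clock: 4.3
eef_pos: [0.501, 0.0275, 0.0379]
tool_rot: [0.005, -3.141, -0.002]
wrist_force: [-3.3, 2.9, 28.5]
finger_gap: 0.0316
grasp_force: 32.3
```

>>> jog_arm(
  commands=[
    [[0, 0, 0], 0],
    [[0, 0, -0.1], 0],
    [[0, 0, -0.1], 0],
  ],
)

```text
clock: 4.55
eef_pos: [0.5013, 0.0272, 0.0381]
tool_rot: [-0.004, 3.141, 0.001]
wrist_force: [-0.0, 2.8, 4.0]
finger_gap: 0.0311
grasp_force: 30.3
```

>>> jog_arm(
  commands=[
    [[0, 0, 0], 0],
    [[0, 0, 0], 0],
    [[0, 0, 0], 0],
    [[0.6, 0, 0], 0],
    [[0.6, 0, 0], 0],
  ],
  jaw=4.5,
)

```text
clock: 4.97
eef_pos: [0.508, 0.0256, 0.0376]
tool_rot: [-0.001, 3.14, -0.0]
wrist_force: [0.0, -0.2, 0.9]
finger_gap: 0.0448
grasp_force: 0.0
```

```bash
python3 - <<'E'
from h import *
s=read_state();print(s['eef_pos'],s['finger_gap'],s['wrist_force'])
f=grab('wrist')
m=cv2.inRange(cv2.cvtColor(f['img'],cv2.COLOR_RGB2HSV),(5,140,120),(18,255,255))
n,l,st,c=cv2.connectedComponentsWithStats(m)
for i in range(1,n):
    if st[i,4]>200: print(st[i],c[i].round(1),ray(f,*c[i],.061).round(4))
E
```

```text
[0.50800019 0.02557738 0.03755908] 0.04482860520701342 [ 0.00413346 -0.19442784  0.9154013 ]
[ 305  276   36   36 1035] [322.6 293.9] [0.504  0.0253 0.061 ]
```

>>> jog_arm(
  commands=[
    [[-0.4, 0, 0], 0],
    [[-0.4, 0, 0], 0],
  ],
)

```text
clock: 5.18
eef_pos: [0.5022, 0.0257, 0.037]
tool_rot: [0.001, -3.14, -0.0]
wrist_force: [-1.1, 0.2, -0.1]
finger_gap: 0.045
grasp_force: 0.0
```

>>> jog_arm(
  commands=[
    [[0, 0, 0], 0],
    [[0, 0, 0], 0],
    [[0, 0, 0], 0],
    [[0, 0, 4], 0],
    [[0, 0, 8], 0],
  ],
  jaw=2.5,
  squeeze=25,
)

```text
clock: 5.6
eef_pos: [0.5003, 0.0261, 0.1152]
tool_rot: [0.001, -3.134, -0.002]
wrist_force: [1.2, -0.3, -0.1]
finger_gap: 0.0314
grasp_force: 25.1
```

>>> jog_arm(
  commands=[
    [[-1.4, 3.8, 0], 0],
    [[-2.8, 7.6, 0], 0],
    [[-4.2, 11.4, 0], 0],
    [[-5.4, 15.2, 0], 0],
    [[-5.4, 15.2, 0], 0],
  ],
)

```text
clock: 6.02
eef_pos: [0.4463, 0.1824, 0.117]
tool_rot: [0.011, -3.14, -0.002]
wrist_force: [0.2, 0.1, -0.2]
finger_gap: 0.0314
grasp_force: 25.2
```

```bash
python3 - <<'E'
from h import *
s=read_state();print(s['eef_pos'],s['finger_gap'],s['wrist_force'])
f=grab('wrist','w4')
for p in((.450,.178,.022),(.450,.178,.004),(.4505,.113,.022)): print(proj(f,p))
E
```

```text
[0.44626626 0.18244399 0.11704713] 0.031431959847838635 [ 0.22099301  0.10393681 -0.24460624]
(np.float64(317.7857520260264), np.float64(213.44592341194704))
(np.float64(318.16079873882), np.float64(206.28095415759287))
(np.float64(235.96913336893354), np.float64(213.52343768746857))
```

View pics/w4.png

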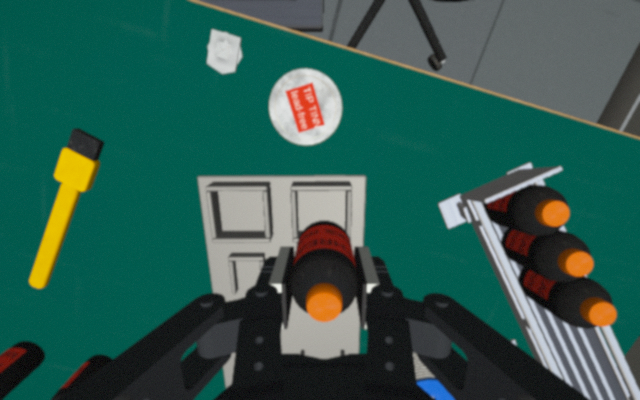

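The left well rim spans columns 291 to 353 and rows 183 to 238, and the right one is centred near (238,211). So the left well is about (0.4485, 0.1805) and the right about (0.4485, 0.1145).

>>> jog_arm(
  commands=[
    [[-0.15, -0.2, -3], 0],
    [[-0.15, -0.2, -5], 0],
    [[-0.15, -0.2, -6.5], 0],
    [[-0.15, -0.2, -7.4], 0],
    [[-0.15, -0.2, -7.4], 0],
  ],
)

```text
clock: 6.48
eef_pos: [0.4481, 0.176, 0.0426]
tool_rot: [0.004, 3.141, 0.005]
wrist_force: [0.2, 9.9, -3.3]
finger_gap: 0.0314
grasp_force: 27.8
```

>>> jog_arm(
  commands=[
    [[0, 0, 0], 0],
    [[0, 0, 0], 0],
    [[0, 0, 0], 0],
    [[0, 0, 3], 0],
    [[0, 0, 7], 0],
  ],
  jaw=4.5,
)

```text
clock: 6.9
eef_pos: [0.4446, 0.1746, 0.1108]
tool_rot: [0.0, -3.133, 0.002]
wrist_force: [0.8, -0.0, 0.8]
finger_gap: 0.045
grasp_force: 0.0
```

>>> jog_arm(
  commands=[
    [[-0.1, 3.3, 2.5], 6],
    [[-0.5, 6.5, 5], 12],
    [[-0.9, 10, 6], 18],
    [[-1.3, 13, 6], 24],
    [[-1.3, 13.5, 6], 27],
  ],
)

```text
clock: 7.32
eef_pos: [0.4347, 0.314, 0.1753]
tool_rot: [-0.745, 3.048, 0.002]
wrist_force: [-0.2, -0.0, 0.2]
finger_gap: 0.0453
grasp_force: 0.0
```

>>> jog_arm(
  commands=[
    [[0, 0, 0], 0],
    [[0, 0, 0], 0],
  ],
)

```text
clock: 7.48
eef_pos: [0.4345, 0.3104, 0.1732]
tool_rot: [0.733, -3.055, 0.001]
wrist_force: [0.6, 0.1, -0.3]
finger_gap: 0.0448
grasp_force: 0.0
```

```bash
python3 - <<'E'
from h import *
s=read_state();print(s['eef_pos'],s['tool_rot'],s['finger_gap'],s['wrist_force'])
f=grab('wrist','w5')
m=cv2.inRange(cv2.cvtColor(f['img'],cv2.COLOR_RGB2HSV),(5,140,120),(18,255,255))
n,l,st,c=cv2.connectedComponentsWithStats(m)
for i in range(1,n):
    if st[i,4]>100: print(st[i],c[i].round(1),ray(f,*c[i],.084).round(4),ray(f,*c[i],.065).round(4))
E
```

```text
[0.43452273 0.31038998 0.17323798] [ 7.32914632e-01 -3.05471522e+00  8.33187275e-04] 0.04479456172384792 [ 0.56167622  0.10935138 -0.28420547]
[158 137  21  20 328] [168.2 146.3] [0.4413 0.1873 0.084 ] [0.4478 0.1796 0.065 ]
[324 195  21  20 326] [333.8 204.8] [0.4264 0.3143 0.084 ] [0.4317 0.3177 0.065 ]
[324 237  21  20 320] [333.9 246.5] [0.4576 0.3307 0.084 ] [0.4656 0.3355 0.065 ]
[324 278  20  20 315] [333.8 287.6] [0.4915 0.3483 0.084 ] [0.5024 0.3546 0.065 ]
```

View pics/w5.png

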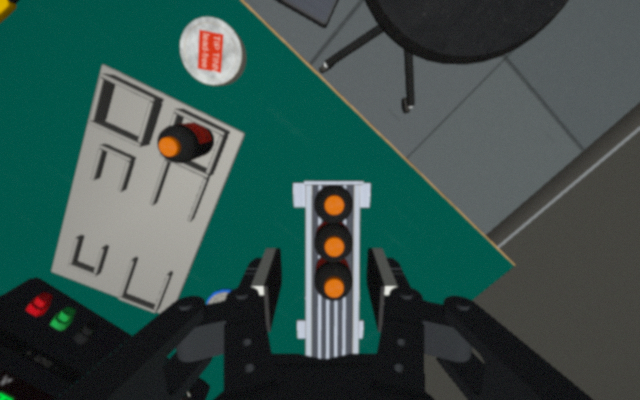

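Old_1 stands in the left well with its cap at (168,146), and the queue has closed to the stop with the front cap at (334,205). Next is the second bottle.

>>> jog_arm(
  commands=[
    [[-0.1, 0.8, -3], 0],
    [[-0.1, 0.8, -6], 0],
    [[-0.1, 0.8, -9], 0],
    [[-0.1, 0.8, -10.7], 0],
    [[-0.1, 0.8, -10.7], 0],
  ],
)

```text
clock: 7.95
eef_pos: [0.4306, 0.3159, 0.0617]
tool_rot: [0.728, -3.047, 0.003]
wrist_force: [-1.4, -0.7, -1.0]
finger_gap: 0.0451
grasp_force: 0.0
```

>>> jog_arm(
  commands=[
    [[0, 0, 0], 0],
    [[0, 0, 0], 0],
    [[0, 0, 0], 0],
    [[0, 0, 0], 0],
    [[0, 0, 0], 0],
  ],
  jaw=2.5,
)

```text
clock: 8.37
eef_pos: [0.4343, 0.319, 0.0676]
tool_rot: [-0.734, 3.052, 0.001]
wrist_force: [-0.3, -0.5, -0.2]
finger_gap: 0.0314
grasp_force: 27.4
```

>>> jog_arm(
  commands=[
    [[-0.3, -0.15, 1.2], 0],
    [[-0.7, -0.35, 3], 0],
    [[-1.4, -0.7, 6], 0],
    [[-1.9, -0.97, 8], 0],
    [[-1.9, -0.97, 11], 0],
  ],
)

```text
clock: 8.78
eef_pos: [0.4128, 0.3083, 0.1764]
tool_rot: [0.734, -3.052, 0.001]
wrist_force: [-0.4, -0.3, -1.0]
finger_gap: 0.0314
grasp_force: 27.5
```

>>> jog_arm(
  commands=[
    [[1.2, -3.6, 0], -6],
    [[2.4, -7.4, 0], -12],
    [[3.5, -11.2, 0], -18],
    [[4.6, -15, 0], -24],
    [[5.8, -19, 0], -27],
  ],
)

```text
clock: 9.2
eef_pos: [0.4728, 0.1177, 0.1772]
tool_rot: [0.004, 3.14, 0.0]
wrist_force: [-0.4, 0.9, -0.5]
finger_gap: 0.0317
grasp_force: 27.6
```

>>> jog_arm(
  commands=[
    [[1.2, -3.7, 0], 0],
    [[2.4, -7.5, 0], 0],
    [[2.9, -9.3, 0], 0],
    [[2.9, -9.3, -2], 0],
    [[2.9, -9.3, -2], 0],
  ],
)

```text
clock: 9.62
eef_pos: [0.5003, 0.025, 0.1543]
tool_rot: [-0.003, -3.138, -0.001]
wrist_force: [-0.5, 0.9, -2.5]
finger_gap: 0.0312
grasp_force: 27.6
```

>>> jog_arm(
  commands=[
    [[0, 0, 0], 0],
    [[0, 0, 0], 0],
  ],
)

```text
clock: 9.78
eef_pos: [0.5015, 0.0266, 0.1569]
tool_rot: [-0.003, 3.141, -0.0]
wrist_force: [-0.2, -0.7, -0.3]
finger_gap: 0.0316
grasp_force: 27.6
```

```bash
python3 - <<'E'
from h import *
s=read_state();print(s['eef_pos'],s['tool_rot'],s['finger_gap'],s['wrist_force'])
f=grab('wrist','w6')
for p in((.4485,.178,.022),(.4485,.112,.022)): print(proj(f,p))
im=f['img'];h=cv2.cvtColor(im,cv2.COLOR_RGB2HSV)
m=cv2.inRange(h,(20,150,120),(32,255,255))
n,l,st,c=cv2.connectedComponentsWithStats(m);i=1+np.argmax(st[1:,4])
q=np.argwhere(l==i)[:,::-1].astype(np.int32);r=cv2.minAreaRect(q);print('brush',r,[ray(f,*k,.005)[:2].round(4).tolist() for k in cv2.boxPoints(r)])
E
```

```text
[0.50149931 0.02662232 0.15687425] [-2.76344102e-03  3.14120951e+00 -3.16771266e-05] 0.031599962192022206 [-0.21741123 -0.67543545 -0.25033846]
(np.float64(499.15091273472547), np.float64(136.01994757896512))
(np.float64(422.6695740363693), np.float64(135.88826918550666))
brush ((247.3000030517578, 149.89999389648438), (31.752164840698242, 149.81655883789062), 26.56505012512207) [[0.5223, -0.0965], [0.3993, -0.023], [0.4108, 0.0013], [0.5374, -0.0697]]
```

View pics/w6.png

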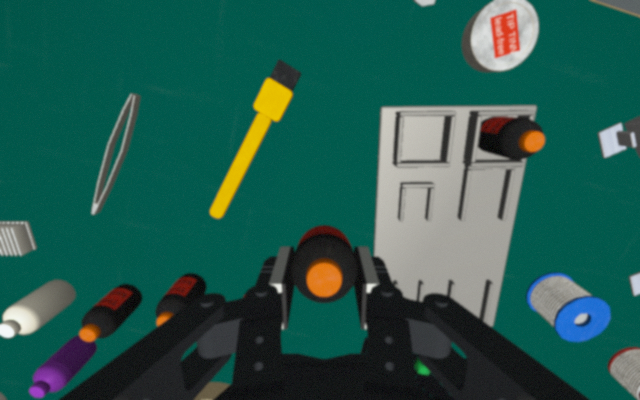

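Old_2 is held, with its cap at (324,279). The right well centres at about (423,137), which puts it near (0.450, 0.1125). I'll set the bottle upright on the bench, regrip it and place it.

>>> jog_arm(
  commands=[
    [[0, 0, -4], 0],
    [[0, 0, -7.5], 0],
    [[0, 0, -10], 0],
    [[0, 0, -11], 0],
    [[0, 0, -11.6], 0],
  ],
  squeeze=20,
)

```text
clock: 10.25
eef_pos: [0.5022, 0.0269, 0.0412]
tool_rot: [0.003, -3.141, -0.001]
wrist_force: [-2.5, 1.9, 18.2]
finger_gap: 0.0314
grasp_force: 30.5
```

>>> jog_arm(
  commands=[
    [[0, 0, 0], 0],
    [[0, 0, -0.1], 0],
    [[0, 0, -0.1], 0],
  ],
)

```text
clock: 10.5
eef_pos: [0.5032, 0.0264, 0.0414]
tool_rot: [-0.002, 3.138, -0.0]
wrist_force: [-0.4, 1.9, 4.3]
finger_gap: 0.0315
grasp_force: 29.5
```

>>> jog_arm(
  commands=[
    [[0, 0, 0], 0],
    [[0, 0, 0], 0],
    [[0, 0, 0], 0],
    [[0.3, 0, 0], 0],
    [[0.3, 0, 0], 0],
  ],
  jaw=4.5,
)

```text
clock: 10.92
eef_pos: [0.5051, 0.026, 0.0395]
tool_rot: [-0.001, 3.141, -0.0]
wrist_force: [0.6, -0.1, -0.1]
finger_gap: 0.0449
grasp_force: 0.0
```

```bash
python3 - <<'E'
from h import *
s=read_state();print(s['eef_pos'],s['finger_gap'],s['wrist_force'])
f=grab('wrist')
m=cv2.inRange(cv2.cvtColor(f['img'],cv2.COLOR_RGB2HSV),(5,140,120),(18,255,255))
n,l,st,c=cv2.connectedComponentsWithStats(m)
for i in range(1,n):
    if st[i,4]>200: print(st[i],c[i].round(1),ray(f,*c[i],.061).round(4))
E
```

```text
[0.5050731  0.02600737 0.03953615] 0.044941648005341235 [ 0.62932761 -0.10676873 -0.08301587]
[308 286  35  35 972] [325.1 302.9] [0.5069 0.0267 0.061 ]
```

>>> jog_arm(
  commands=[
    [[0, 0, 0], 0],
    [[0, 0, 0], 0],
    [[0, 0, 0], 0],
    [[0, 0, 4], 0],
    [[0, 0, 7.5], 0],
  ],
  jaw=2.5,
  squeeze=25,
)

```text
clock: 11.38
eef_pos: [0.5023, 0.0264, 0.1129]
tool_rot: [0.001, -3.135, -0.002]
wrist_force: [1.9, -0.2, 0.6]
finger_gap: 0.0313
grasp_force: 25.1
```

>>> jog_arm(
  commands=[
    [[-2, 3, 0], 0],
    [[-4, 6, 0], 0],
    [[-5.7, 8.6, 0], 0],
    [[-5.7, 8.6, 0], 0],
    [[-5.7, 8.6, 0], 0],
  ],
)

```text
clock: 11.8
eef_pos: [0.4465, 0.113, 0.114]
tool_rot: [0.005, -3.141, 0.0]
wrist_force: [0.6, 0.6, 0.5]
finger_gap: 0.0314
grasp_force: 25.2
```

>>> jog_arm(
  commands=[
    [[0, 0, 0], 0],
    [[0, 0, 0], 0],
  ],
)

```text
clock: 11.97
eef_pos: [0.4482, 0.1114, 0.1144]
tool_rot: [0.0, 3.141, -0.0]
wrist_force: [0.1, -0.2, -1.2]
finger_gap: 0.0314
grasp_force: 25.2
```

```bash
python3 - <<'E'
from h import *
s=read_state();print(s['eef_pos'],s['finger_gap'],s['wrist_force'])
f=grab('wrist')
for p in((.4495,.1125,.022),): print(proj(f,p))
cv2.imwrite('pics/w7.png',cv2.resize(f['img'][120:360,180:440],None,fx=2,fy=2)[:,:,::-1])
E
```

```text
[0.44815026 0.11144716 0.11442916] 0.03142877992991426 [ 0.11996087 -0.1531102  -1.20495468]
(np.float64(324.95082194436844), np.float64(211.5563119671391))
```

View pics/w7.png

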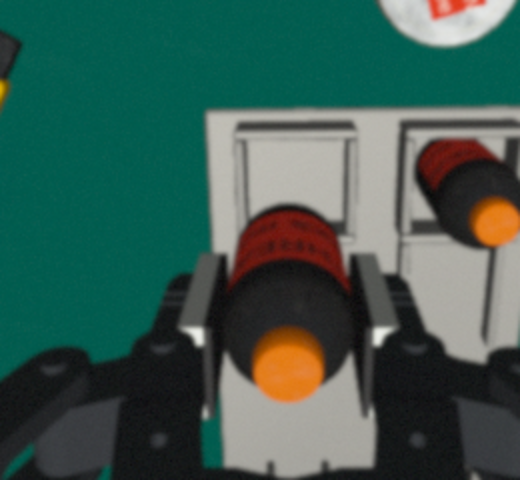

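The right well rim centre is about 2 mm to +y of the bottle. I'll correct that, lower it and release.

>>> jog_arm(
  commands=[
    [[-0.1, 0.2, -3], 0],
    [[-0.1, 0.2, -5], 0],
    [[-0.1, 0.2, -6.3], 0],
    [[-0.1, 0.2, -7], 0],
    [[-0.1, 0.2, -7], 0],
  ],
)

```text
clock: 12.43
eef_pos: [0.4466, 0.1134, 0.0435]
tool_rot: [-0.001, -3.14, -0.0]
wrist_force: [-0.6, 1.0, -0.1]
finger_gap: 0.0314
grasp_force: 25.9
```

>>> jog_arm(
  commands=[
    [[0, 0, 0], 0],
    [[0, 0, 0], 0],
    [[0, 0, 0], 0],
    [[0, 0, 3], 0],
    [[0, 0, 7], 0],
  ],
  jaw=4.5,
)

```text
clock: 12.85
eef_pos: [0.4436, 0.1139, 0.1122]
tool_rot: [0.001, -3.133, 0.0]
wrist_force: [1.5, 0.7, 0.3]
finger_gap: 0.0451
grasp_force: 0.0
```

>>> jog_arm(
  commands=[
    [[3.1, -2.5, 0], 0],
    [[6.2, -5, 0], 0],
    [[9.3, -7.5, 0], 0],
    [[12, -9.8, 0], 0],
    [[14.5, -12, 0], 0],
  ],
)

```text
clock: 13.27
eef_pos: [0.5933, -0.0076, 0.1152]
tool_rot: [-0.001, 3.14, -0.001]
wrist_force: [-0.4, -0.1, -0.4]
finger_gap: 0.0452
grasp_force: 0.0
```

>>> jog_arm(
  commands=[
    [[2.2, -2, 3], 0],
    [[2.2, -4, 6], 0],
    [[2.2, -4, 6], 0],
    [[2.2, -4, 6], 0],
  ],
)

```text
clock: 13.6
eef_pos: [0.6153, -0.0475, 0.1772]
tool_rot: [0.002, 3.136, -0.002]
wrist_force: [-0.3, 0.6, -1.0]
finger_gap: 0.0449
grasp_force: 0.0
```

```bash
python3 - <<'E'
from h import *
s=read_state();print(s['eef_pos'],s['finger_gap'],s['wrist_force'])
f=grab('wrist','w8')
m=cv2.inRange(cv2.cvtColor(f['img'],cv2.COLOR_RGB2HSV),(5,140,120),(18,255,255))
n,l,st,c=cv2.connectedComponentsWithStats(m)
for i in range(1,n):
    if st[i,4]>60: print(st[i],c[i].round(1),ray(f,*c[i],.061).round(4))
E
```

```text
[ 0.61529127 -0.04747484  0.17723196] 0.04488173527492241 [-0.2565825   0.55001036 -0.95198845]
[233 186  19  19 287] [242.2 194.7] [ 0.6104 -0.1171  0.061 ]
[151 201  19  18 281] [160.  209.4] [ 0.6237 -0.1895  0.061 ]
[316 204  19  19 273] [325.1 212.7] [ 0.6267 -0.0464  0.061 ]
```

View pics/w8.png

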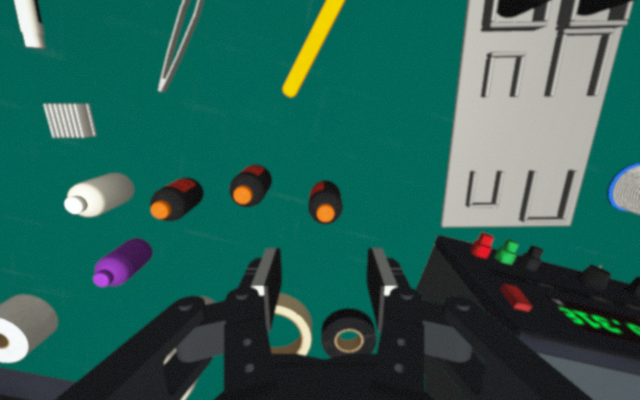

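Both wells are filled, and the fresh bottles' caps are at (325,213), (242,195) and (160,209). The white (100,195) and purple (122,263) ones are left alone. I'll pick fresh bottle 1.

>>> jog_arm(
  commands=[
    [[0.5, 0.1, -4], 0],
    [[1.1, 0.1, -8], 0],
    [[1.1, 0.1, -11.5], 0],
    [[1.1, 0.1, -13.7], 0],
    [[1.1, 0.1, -13.7], 0],
  ],
)

```text
clock: 14.07
eef_pos: [0.6184, -0.0426, 0.0297]
tool_rot: [0.003, -3.128, -0.006]
wrist_force: [-0.7, 0.7, -0.8]
finger_gap: 0.0448
grasp_force: 0.0
```

>>> jog_arm(
  commands=[
    [[0, 0, 0], 0],
    [[0, 0, 0], 0],
    [[0, 0, 0], 0],
    [[0, 0, 0], 0],
    [[0, 0, 4], 0],
  ],
  jaw=2.5,
)

```text
clock: 14.48
eef_pos: [0.6193, -0.0438, 0.0709]
tool_rot: [0.001, -3.128, -0.005]
wrist_force: [-0.9, 0.1, -1.7]
finger_gap: 0.0312
grasp_force: 27.8
```

>>> jog_arm(
  commands=[
    [[0, 0, 4], 0],
    [[0, 0, 8], 0],
    [[0, 0, 12], 0],
    [[-1.2, 3.6, 12.2], 6],
    [[-2.4, 7.3, 12.2], 12],
  ],
)

```text
clock: 14.9
eef_pos: [0.6034, 0.0271, 0.2058]
tool_rot: [-0.331, 3.113, -0.004]
wrist_force: [0.4, 0.7, -1.7]
finger_gap: 0.0306
grasp_force: 27.9
```

>>> jog_arm(
  commands=[
    [[-1.2, 3.7, 0], 6],
    [[-2.4, 7.4, 0], 12],
    [[-3.6, 11.1, 0], 15],
    [[-4.8, 14.8, 0], 15],
    [[-6, 18.5, 0], 15],
  ],
)

```text
clock: 15.32
eef_pos: [0.54, 0.2148, 0.201]
tool_rot: [-0.734, 3.052, -0.0]
wrist_force: [0.3, 0.3, -0.3]
finger_gap: 0.0312
grasp_force: 27.9
```

>>> jog_arm(
  commands=[
    [[-1.2, 3.7, 0], 0],
    [[-2.4, 7.4, 0], 0],
    [[-3.6, 11.1, 0], 0],
    [[-4.4, 13.9, -3], 0],
    [[-4.4, 13.9, -3], 0],
  ],
)

```text
clock: 15.73
eef_pos: [0.4927, 0.3556, 0.1664]
tool_rot: [0.742, -3.048, -0.001]
wrist_force: [-1.2, -0.8, -1.5]
finger_gap: 0.0314
grasp_force: 27.9
```

>>> jog_arm(
  commands=[
    [[0, 0, 0], 0],
    [[0, 0, 0], 0],
  ],
)

```text
clock: 15.9
eef_pos: [0.497, 0.352, 0.1704]
tool_rot: [-0.735, 3.053, 0.0]
wrist_force: [0.6, 0.1, -0.2]
finger_gap: 0.0314
grasp_force: 27.9
```

```bash
python3 - <<'E'
from h import *
s=read_state();print(s['eef_pos'],s['tool_rot'],s['finger_gap'],s['wrist_force'])
f=grab('wrist','w9')
m=cv2.inRange(cv2.cvtColor(f['img'],cv2.COLOR_RGB2HSV),(5,140,120),(18,255,255))
n,l,st,c=cv2.connectedComponentsWithStats(m)
for i in range(1,n):
    if st[i,4]>100: print(st[i],c[i].round(1),ray(f,*c[i],.084).round(4),ray(f,*c[i],.0923).round(4),ray(f,*c[i],s['eef_pos'][2]+.021).round(4))
E
```

```text
[0.49695801 0.35204375 0.17042641] [-7.34640372e-01  3.05278500e+00  1.55079171e-05] 0.03143918514949234 [ 0.58987903  0.09057981 -0.23608756]
[125  27  24  25 468] [136.6  38.9] [0.4464 0.1907 0.084 ] [0.4457 0.1956 0.0923] [0.4373 0.2534 0.1914]
[312  90  23  24 448] [322.9 101.5] [0.426  0.3146 0.084 ] [0.4261 0.3146 0.0923] [0.427  0.3155 0.1914]
[312 138  22  23 417] [322.5 149.1] [0.4547 0.3289 0.084 ] [0.4537 0.3284 0.0923] [0.4415 0.3227 0.1914]
[ 306  296   36   36 1019] [323.8 313.1] [0.5787 0.3933 0.084 ] [0.5729 0.3903 0.0923] [0.5036 0.355  0.1914]
```

View pics/w9.png

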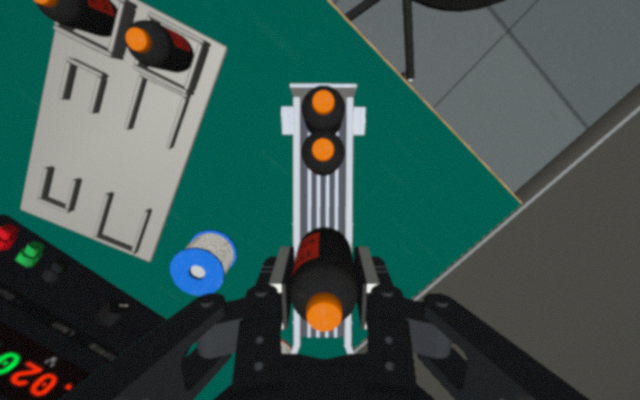

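The lane holds old_3 (323,101) and old_4 (322,149). The held fresh bottle (324,313) is centred on the lane, just behind slot 3. I'll lower it, press to seat it and release.

>>> jog_arm(
  commands=[
    [[-0.45, -0.2, -4], 0],
    [[-0.45, -0.2, -6.5], 0],
    [[-0.45, -0.2, -7.8], 0],
    [[-0.45, -0.2, -8.3], 0],
    [[-0.45, -0.2, -8.7], 0],
  ],
  squeeze=20,
)

```text
clock: 16.37
eef_pos: [0.4929, 0.3495, 0.0837]
tool_rot: [0.733, -3.055, 0.0]
wrist_force: [-8.2, -5.0, 20.5]
finger_gap: 0.0312
grasp_force: 29.8
```

>>> jog_arm(
  commands=[
    [[0, 0, 0], 0],
    [[0, 0, 0], 0],
    [[0, 0, 0], 0],
  ],
)

```text
clock: 16.62
eef_pos: [0.4937, 0.3505, 0.0845]
tool_rot: [-0.733, 3.051, 0.001]
wrist_force: [-0.2, -1.8, 3.7]
finger_gap: 0.0312
grasp_force: 28.3
```

>>> jog_arm(
  commands=[
    [[0, 0, 0], 0],
    [[0, 0, 0], 0],
    [[0, 0, 0], 0],
    [[0, 0, 3], 0],
    [[0, 0, 7], 0],
  ],
  jaw=4.2,
)

```text
clock: 17.03
eef_pos: [0.489, 0.3486, 0.1485]
tool_rot: [0.732, -3.045, 0.003]
wrist_force: [0.9, 0.0, -0.5]
finger_gap: 0.0419
grasp_force: 0.0
```

>>> jog_arm(
  commands=[
    [[0, 0, 3], 0],
    [[0, 0, 3], 0],
    [[0, 0, 3], 0],
  ],
)

```text
clock: 17.28
eef_pos: [0.4933, 0.3508, 0.185]
tool_rot: [-0.734, 3.049, 0.002]
wrist_force: [-0.3, -0.4, -0.6]
finger_gap: 0.0421
grasp_force: 0.0
```

```bash
python3 - <<'E'
from h import *
s=read_state();print(s['eef_pos'],s['tool_rot'],s['finger_gap'],s['wrist_force'])
f=grab('wrist','w10')
m=cv2.inRange(cv2.cvtColor(f['img'],cv2.COLOR_RGB2HSV),(5,140,120),(18,255,255))
n,l,st,c=cv2.connectedComponentsWithStats(m)
for i in range(1,n):
    if st[i,4]>100: print(st[i],c[i].round(1),ray(f,*c[i],.084).round(4),ray(f,*c[i],.0923).round(4),ray(f,*c[i],.1006).round(4))
E
```

```text
[0.49331757 0.35076987 0.18503564] [-7.33641716e-01  3.04944219e+00  1.59739360e-03] 0.04210399479488009 [-0.32603211 -0.36347344 -0.61614214]
[ 47   0  24  16 315] [58.9  6.6] [0.449  0.1301 0.084 ] [0.4481 0.1367 0.0923] [0.4472 0.1434 0.1006]
[137  37  23  23 401] [147.9  47.9] [0.4462 0.1899 0.084 ] [0.4454 0.1944 0.0923] [0.4446 0.1989 0.1006]
[312  96  21  23 388] [322.2 106.8] [0.426  0.3145 0.084 ] [0.426  0.3145 0.0923] [0.4259 0.3145 0.1006]
[312 141  21  22 367] [322.1 151.3] [0.4549 0.3291 0.084 ] [0.4537 0.3286 0.0923] [0.4526 0.3281 0.1006]
[314 185  21  21 354] [324.1 194.8] [0.485  0.3463 0.084 ] [0.4828 0.3451 0.0923] [0.4806 0.344  0.1006]
```

>>> jog_arm(
  commands=[
    [[1, -4, 0], -6],
    [[2, -8, 0], -12],
    [[3, -12, 0], -18],
    [[4, -16, 0], -24],
    [[5, -20, 0], -27],
  ],
  jaw=4.5,
)

```text
clock: 17.75
eef_pos: [0.5408, 0.1483, 0.18]
tool_rot: [-0.005, -3.138, 0.0]
wrist_force: [0.1, 1.3, 0.1]
finger_gap: 0.045
grasp_force: 0.0
```

>>> jog_arm(
  commands=[
    [[1, -4, 0], 0],
    [[2, -8, 0], 0],
    [[3, -12, 0], 0],
    [[4, -16, 0], 0],
    [[5, -20, 0], 0],
  ],
)

```text
clock: 18.17
eef_pos: [0.5909, -0.0516, 0.18]
tool_rot: [0.001, -3.138, -0.002]
wrist_force: [0.4, -0.2, 0.1]
finger_gap: 0.0449
grasp_force: 0.0
```

>>> jog_arm(
  commands=[
    [[1, -3.5, -2], 0],
    [[1.6, -6.8, -5], 0],
    [[1.6, -6.8, -5], 0],
    [[1.6, -6.8, -5], 0],
    [[1.6, -6.8, -5], 0],
  ],
)

```text
clock: 18.58
eef_pos: [0.607, -0.1174, 0.1307]
tool_rot: [0.001, -3.139, -0.002]
wrist_force: [0.1, 0.7, 0.1]
finger_gap: 0.0449
grasp_force: 0.0
```

```bash
python3 - <<'E'
from h import *
s=read_state();print(s['eef_pos'],s['tool_rot'],s['finger_gap'],s['wrist_force'])
f=grab('wrist')
m=cv2.inRange(cv2.cvtColor(f['img'],cv2.COLOR_RGB2HSV),(5,140,120),(18,255,255))
n,l,st,c=cv2.connectedComponentsWithStats(m)
for i in range(1,n):
    if st[i,4]>100: print(st[i],c[i].round(1),ray(f,*c[i],.061).round(4))
E
```

```text
[ 0.60703569 -0.11737431  0.1306586 ] [ 8.23807536e-04 -3.13864734e+00 -2.34849076e-03] 0.044851093728844035 [0.12859973 0.72872181 0.11277775]
[313 214  22  23 394] [323.4 225. ] [ 0.6102 -0.1174  0.061 ]
[213 232  22  21 382] [223.7 242. ] [ 0.6235 -0.1898  0.061 ]
```

>>> jog_arm(
  commands=[
    [[0.5, 0, -4], 0],
    [[0.5, 0, -7.5], 0],
    [[0.5, 0, -9.2], 0],
    [[0.5, 0, -9.2], 0],
    [[0.5, 0, -9.2], 0],
  ],
)

```text
clock: 19.05
eef_pos: [0.613, -0.1166, 0.0406]
tool_rot: [0.004, -3.141, -0.0]
wrist_force: [-0.0, -0.9, 0.6]
finger_gap: 0.045
grasp_force: 0.0
```

>>> jog_arm(
  commands=[
    [[0, 0, 0], 0],
    [[0, 0, 0], 0],
    [[0, 0, 0], 0],
    [[0, 0, 0], 0],
    [[0, 0, 4], 0],
  ],
  jaw=2.5,
  squeeze=25,
)

```text
clock: 19.47
eef_pos: [0.6081, -0.1162, 0.0739]
tool_rot: [0.001, -3.129, -0.008]
wrist_force: [-1.3, 0.7, -2.0]
finger_gap: 0.0314
grasp_force: 25.9
```

>>> jog_arm(
  commands=[
    [[0, 0, 4], 0],
    [[0, 0, 8], 0],
    [[0, 0, 12.5], 0],
    [[-0.7, 4, 12.5], 6],
    [[-1.4, 8, 12.5], 12],
  ],
)

```text
clock: 19.88
eef_pos: [0.6015, -0.0393, 0.2111]
tool_rot: [-0.33, 3.114, -0.006]
wrist_force: [-0.1, 0.2, -1.3]
finger_gap: 0.0313
grasp_force: 26.0
```

>>> jog_arm(
  commands=[
    [[-0.7, 4, 0], 6],
    [[-1.4, 8, 0], 12],
    [[-2.1, 12, 0], 15],
    [[-2.8, 16, 0], 15],
    [[-3.5, 20, 0], 15],
  ],
)

```text
clock: 20.3
eef_pos: [0.5634, 0.1638, 0.2062]
tool_rot: [-0.734, 3.053, -0.001]
wrist_force: [1.3, -0.2, -0.8]
finger_gap: 0.0314
grasp_force: 25.9
```

>>> jog_arm(
  commands=[
    [[-0.7, 4, 0], 0],
    [[-1.4, 8, 0], 0],
    [[-2.1, 12, 0], 0],
    [[-2.8, 16, 0], 0],
    [[-3.5, 20, 0], 0],
  ],
)

```text
clock: 20.72
eef_pos: [0.5284, 0.364, 0.2061]
tool_rot: [-0.734, 3.053, 0.0]
wrist_force: [0.4, -0.4, -0.7]
finger_gap: 0.0313
grasp_force: 25.9
```

>>> jog_arm(
  commands=[
    [[0, 0.3, -2], 0],
    [[0, 0.3, -2], 0],
    [[0, 0.3, -2], 0],
    [[0, 0.3, -2], 0],
  ],
)

```text
clock: 21.05
eef_pos: [0.5294, 0.3641, 0.1858]
tool_rot: [-0.733, 3.055, -0.0]
wrist_force: [1.0, 0.2, 0.2]
finger_gap: 0.0312
grasp_force: 25.9
```

```bash
python3 - <<'E'
from h import *
s=read_state();print(s['eef_pos'],s['tool_rot'],s['finger_gap'],s['wrist_force'])
f=grab('wrist','w11')
m=cv2.inRange(cv2.cvtColor(f['img'],cv2.COLOR_RGB2HSV),(5,140,120),(18,255,255))
n,l,st,c=cv2.connectedComponentsWithStats(m)
for i in range(1,n):
    if st[i,4]>100: print(st[i],c[i].round(1),ray(f,*c[i],.1006).round(4),ray(f,*c[i],s['eef_pos'][2]+.022).round(4))
E
```

```text
[0.52939079 0.36410539 0.18581986] [-7.32783601e-01  3.05479397e+00 -4.36438398e-04] 0.03119302089908531 [0.99139912 0.16894288 0.16743389]
[318  38  22  25 455] [328.5  49.9] [0.4285 0.3156 0.1006] [0.4446 0.3221 0.2078]
[317  85  23  24 434] [328.3  96.6] [0.4538 0.3285 0.1006] [0.4572 0.3286 0.2078]
[320 132  22  23 410] [330.5 142.9] [0.4805 0.3439 0.1006] [0.4706 0.3363 0.2078]
[ 306  266   36   36 1010] [323.8 284. ] [0.5848 0.3917 0.1006] [0.5227 0.3602 0.2078]
```

>>> jog_arm(
  commands=[
    [[0.2, 0.45, -4], 0],
    [[0.2, 0.45, -7], 0],
    [[0.2, 0.45, -8.3], 0],
    [[0.2, 0.45, -8.9], 0],
    [[0.2, 0.45, -9.2], 0],
  ],
  squeeze=20,
)

```text
clock: 21.52
eef_pos: [0.5324, 0.3691, 0.0983]
tool_rot: [0.733, -3.055, 0.001]
wrist_force: [-12.9, -6.8, 32.0]
finger_gap: 0.0315
grasp_force: 30.0
```

>>> jog_arm(
  commands=[
    [[0, 0, 0], 0],
    [[0, 0, 0], 0],
    [[0, 0, 0], 0],
  ],
)

```text
clock: 21.77
eef_pos: [0.5332, 0.3695, 0.0988]
tool_rot: [-0.732, 3.051, 0.001]
wrist_force: [-6.4, -3.3, 15.4]
finger_gap: 0.0314
grasp_force: 28.9
```

>>> jog_arm(
  commands=[
    [[0, 0, 0], 0],
    [[0, 0, 0], 0],
    [[0, 0, 0], 0],
    [[0, 0, 3], 0],
    [[0, 0, 7], 0],
  ],
  jaw=4.2,
)

```text
clock: 22.18
eef_pos: [0.5283, 0.3677, 0.1592]
tool_rot: [0.731, -3.045, 0.003]
wrist_force: [0.6, -0.1, 0.0]
finger_gap: 0.0419
grasp_force: 0.0
```

>>> jog_arm(
  commands=[
    [[0, 0, 3], 0],
    [[0, 0, 3], 0],
    [[0, 0, 3], 0],
    [[0, 0, 3], 0],
  ],
)

```text
clock: 22.52
eef_pos: [0.5307, 0.3691, 0.1926]
tool_rot: [0.734, -3.054, 0.0]
wrist_force: [-0.1, -0.6, -0.7]
finger_gap: 0.0422
grasp_force: 0.0
```

```bash
python3 - <<'E'
from h import *
s=read_state();print(s['eef_pos'],s['tool_rot'],s['finger_gap'],s['wrist_force'])
f=grab('wrist','w12')
m=cv2.inRange(cv2.cvtColor(f['img'],cv2.COLOR_RGB2HSV),(5,140,120),(18,255,255))
n,l,st,c=cv2.connectedComponentsWithStats(m)
for i in range(1,n):
    if st[i,4]>100: print(st[i],c[i].round(1),ray(f,*c[i],.1006).round(4),ray(f,*c[i],.1089).round(4))
E
```

```text
[0.53072315 0.36914498 0.192631  ] [ 7.33877902e-01 -3.05353555e+00  4.09195841e-04] 0.04223185348342001 [-0.12156976 -0.5652639  -0.74437473]
[312  35  22  25 433] [322.9  46.4] [0.4285 0.3158 0.1006] [0.4298 0.3165 0.1089]
[312  81  22  23 411] [322.7  92. ] [0.4539 0.3286 0.1006] [0.4542 0.3288 0.1089]
[315 126  21  23 388] [325. 137.] [0.4804 0.344  0.1006] [0.4798 0.3436 0.1089]
[312 171  21  22 370] [322.1 181.4] [0.5108 0.357  0.1006] [0.509  0.3561 0.1089]
```

>>> jog_arm(
  commands=[
    [[0.7, -4, 0], -6],
    [[1.4, -8, 0], -12],
    [[2.1, -12, 0], -18],
    [[2.8, -16, 0], -24],
    [[3.5, -20, 0], -27],
  ],
  jaw=4.5,
)

```text
clock: 22.98
eef_pos: [0.5648, 0.1677, 0.1911]
tool_rot: [-0.005, -3.138, 0.001]
wrist_force: [0.3, 1.0, -0.8]
finger_gap: 0.0448
grasp_force: 0.0
```

>>> jog_arm(
  commands=[
    [[0.7, -4, 0], 0],
    [[1.4, -8, 0], 0],
    [[2.1, -12, 0], 0],
    [[2.8, -16, 0], 0],
    [[3.5, -20, 0], 0],
  ],
)

```text
clock: 23.4
eef_pos: [0.5999, -0.0323, 0.1912]
tool_rot: [0.001, -3.138, -0.001]
wrist_force: [0.2, 0.2, 0.4]
finger_gap: 0.045
grasp_force: 0.0
```

>>> jog_arm(
  commands=[
    [[0.7, -4, 0], 0],
    [[1.4, -8, 0], 0],
    [[2.1, -12, 0], 0],
    [[2.6, -15.9, 0], 0],
    [[2.6, -15.9, -4], 0],
  ],
)

```text
clock: 23.82
eef_pos: [0.6315, -0.1985, 0.1602]
tool_rot: [0.008, 3.128, -0.014]
wrist_force: [1.5, -0.2, 1.8]
finger_gap: 0.0448
grasp_force: 0.0
```

>>> jog_arm(
  commands=[
    [[0, 0, -2], 0],
    [[0, 0, -2], 0],
    [[0, 0, -2], 0],
    [[0, 0, -2], 0],
  ],
)

```text
clock: 24.15
eef_pos: [0.6274, -0.1892, 0.1338]
tool_rot: [-0.002, 3.141, -0.0]
wrist_force: [1.0, 0.0, 0.6]
finger_gap: 0.0449
grasp_force: 0.0
```

```bash
python3 - <<'E'
from h import *
s=read_state();print(s['eef_pos'],s['tool_rot'],s['finger_gap'],s['wrist_force'])
f=grab('wrist')
m=cv2.inRange(cv2.cvtColor(f['img'],cv2.COLOR_RGB2HSV),(5,140,120),(18,255,255))
n,l,st,c=cv2.connectedComponentsWithStats(m)
for i in range(1,n):
    if st[i,4]>100: print(st[i],c[i].round(1),ray(f,*c[i],.061).round(4))
E
```

```text
[ 0.62736026 -0.18921645  0.13384844] [-2.10551954e-03  3.14118751e+00 -3.12424008e-04] 0.04487879625935768 [1.01628191 0.01678122 0.62003209]
[311 204  22  22 386] [321.8 214.4] [ 0.6239 -0.1905  0.061 ]
```

>>> jog_arm(
  commands=[
    [[-0.3, -0.1, -4], 0],
    [[-0.3, -0.1, -7.5], 0],
    [[-0.3, -0.1, -9.4], 0],
    [[-0.3, -0.1, -9.4], 0],
    [[-0.3, -0.1, -9.4], 0],
  ],
)

```text
clock: 24.62
eef_pos: [0.6245, -0.1902, 0.0402]
tool_rot: [-0.002, 3.141, -0.0]
wrist_force: [-0.2, 0.3, 0.1]
finger_gap: 0.0448
grasp_force: 0.0
```

>>> jog_arm(
  commands=[
    [[0, 0, 0], 0],
    [[0, 0, 0], 0],
    [[0, 0, 0], 0],
    [[0, 0, 0], 0],
    [[0, 0, 4], 0],
  ],
  jaw=2.5,
  squeeze=25,
)

```text
clock: 25.03
eef_pos: [0.6196, -0.1883, 0.073]
tool_rot: [0.001, -3.13, -0.009]
wrist_force: [-2.1, 0.8, -1.9]
finger_gap: 0.0313
grasp_force: 25.1
```

>>> jog_arm(
  commands=[
    [[0, 0, 4], 0],
    [[0, 0, 8], 0],
    [[0, 0, 12.5], 0],
    [[-0.5, 4, 12.5], 6],
    [[-1, 8, 12.5], 12],
  ],
)

```text
clock: 25.45
eef_pos: [0.6165, -0.112, 0.2105]
tool_rot: [-0.331, 3.114, -0.008]
wrist_force: [-0.2, 0.8, -0.8]
finger_gap: 0.0313
grasp_force: 25.1
```

>>> jog_arm(
  commands=[
    [[-0.5, 4, 0], 6],
    [[-1, 8, 0], 12],
    [[-1.5, 12, 0], 15],
    [[-2, 16, 0], 15],
    [[-2.5, 20, 0], 15],
  ],
)

```text
clock: 25.87
eef_pos: [0.5886, 0.0914, 0.2054]
tool_rot: [-0.734, 3.053, -0.001]
wrist_force: [-0.6, 0.4, -0.3]
finger_gap: 0.0315
grasp_force: 25.1
```

>>> jog_arm(
  commands=[
    [[-0.5, 4, 0], 0],
    [[-1, 8, 0], 0],
    [[-1.5, 12, 0], 0],
    [[-2, 16, 0], 0],
    [[-2.5, 20, 0], 0],
  ],
)

```text
clock: 26.28
eef_pos: [0.5636, 0.2916, 0.2054]
tool_rot: [-0.734, 3.053, -0.0]
wrist_force: [1.2, -0.2, -1.0]
finger_gap: 0.0313
grasp_force: 25.1
```

>>> jog_arm(
  commands=[
    [[-0.4, 4, 0], 0],
    [[-0.8, 8, 0], 0],
    [[-0.8, 9, 0], 0],
    [[-0.8, 9, 0], 0],
    [[-0.8, 9, 0], 0],
  ],
)

```text
clock: 26.7
eef_pos: [0.5559, 0.3795, 0.2047]
tool_rot: [-0.736, 3.054, -0.001]
wrist_force: [-0.7, -0.4, -0.9]
finger_gap: 0.0312
grasp_force: 25.1
```

```bash
python3 - <<'E'
from h import *
s=read_state();print(s['eef_pos'],s['tool_rot'],s['finger_gap'],s['wrist_force'])
f=grab('wrist','w13')
m=cv2.inRange(cv2.cvtColor(f['img'],cv2.COLOR_RGB2HSV),(5,140,120),(18,255,255))
n,l,st,c=cv2.connectedComponentsWithStats(m)
for i in range(1,n):
    if st[i,4]>100: print(st[i],c[i].round(1),ray(f,*c[i],.1089).round(4),ray(f,*c[i],s['eef_pos'][2]+.022).round(4))
E
```

```text
[0.5559447  0.37954486 0.20466867] [-7.36134937e-01  3.05372497e+00 -8.76014713e-04] 0.031243293063043385 [-0.72817276 -0.35227949 -0.90882216]
[316   0  22  21 392] [326.4   9. ] [0.4328 0.3179 0.1089] [0.4613 0.3315 0.2267]
[316  41  22  25 428] [326.2  52.9] [0.4559 0.3296 0.1089] [0.4723 0.3371 0.2267]
[318  86  22  24 409] [328.3  97.5] [0.4806 0.344  0.1089] [0.4841 0.344  0.2267]
[315 131  22  22 384] [325.4 141.5] [0.5089 0.3562 0.1089] [0.4976 0.3498 0.2267]
[ 306  271   36   36 1017] [323.8 288.8] [0.6216 0.4126 0.1089] [0.5513 0.3766 0.2267]
```

>>> jog_arm(
  commands=[
    [[0.2, 0.3, -4], 0],
    [[0.2, 0.3, -7.5], 0],
    [[0.2, 0.3, -9.2], 0],
    [[0.2, 0.3, -9.8], 0],
    [[0.2, 0.3, -10.1], 0],
  ],
  squeeze=20,
)

```text
clock: 27.17
eef_pos: [0.5588, 0.3807, 0.106]
tool_rot: [0.731, -3.054, 0.001]
wrist_force: [-9.9, -5.3, 23.8]
finger_gap: 0.0309
grasp_force: 28.6
```

>>> jog_arm(
  commands=[
    [[0, 0, 0], 0],
    [[0, 0, 0], 0],
    [[0, 0, 0], 0],
  ],
)

```text
clock: 27.42
eef_pos: [0.5596, 0.381, 0.1065]
tool_rot: [-0.731, 3.054, 0.0]
wrist_force: [-4.1, -2.2, 10.2]
finger_gap: 0.0311
grasp_force: 27.7
```

>>> jog_arm(
  commands=[
    [[0, 0, 0], 0],
    [[0, 0, 0], 0],
    [[0, 0, 0], 0],
    [[0, 0, 3], 0],
    [[0, 0, 7], 0],
  ],
  jaw=4.2,
)

```text
clock: 27.83
eef_pos: [0.5553, 0.3804, 0.1686]
tool_rot: [0.731, -3.045, 0.003]
wrist_force: [1.7, -0.6, 0.1]
finger_gap: 0.0421
grasp_force: 0.0
```

>>> jog_arm(
  commands=[
    [[0, 0, 3], 0],
    [[0, 0, 3], 0],
    [[0, 0, 3], 0],
    [[0, 0, 3], 0],
  ],
)

```text
clock: 28.17
eef_pos: [0.5577, 0.382, 0.2024]
tool_rot: [0.734, -3.053, 0.001]
wrist_force: [0.0, 0.4, -0.3]
finger_gap: 0.0421
grasp_force: 0.0
```

```bash
python3 - <<'E'
from h import *
s=read_state();print(s['eef_pos'],s['tool_rot'],s['finger_gap'],s['wrist_force'])
f=grab('wrist','w14')
m=cv2.inRange(cv2.cvtColor(f['img'],cv2.COLOR_RGB2HSV),(5,140,120),(18,255,255))
n,l,st,c=cv2.connectedComponentsWithStats(m)
for i in range(1,n):
    if st[i,4]>100: print(st[i],c[i].round(1),ray(f,*c[i],.1089).round(4),ray(f,*c[i],.1172).round(4))
t=grab('top','t2'); im=t['img']; h=cv2.cvtColor(im,cv2.COLOR_RGB2HSV)
m=cv2.inRange(h,(20,130,120),(32,255,255)); n,l,st,c=cv2.connectedComponentsWithStats(m)
for i in range(1,n):
    if 40<st[i,4]<500: print('y',st[i],c[i].round(1),ray(t,*c[i],.005).round(3))
E
```

```text
[0.55767707 0.38197499 0.20241528] [ 7.33592553e-01 -3.05335296e+00  5.39603873e-04] 0.042119507800871474 [ 0.03689848  0.36850167 -0.30669138]
[313   0  23  17 300] [324.2   6.6] [0.4342 0.3188 0.1089] [0.4363 0.3198 0.1172]
[313  37  22  25 438] [323.8  48.6] [0.4561 0.3297 0.1089] [0.4574 0.3303 0.1172]
[316  82  22  24 418] [326.4  93.7] [0.4806 0.3442 0.1089] [0.481  0.3443 0.1172]
[313 127  22  23 393] [323.3 138.3] [0.5088 0.3562 0.1089] [0.5081 0.3558 0.1172]
[312 172  22  22 375] [322.4 182.3] [0.5386 0.3705 0.1089] [0.5367 0.3696 0.1172]
y [337 207  30  44 278] [350.9 230.5] [ 0.458 -0.043  0.005]
y [625 291  15   9  75] [632.  295.2] [ 0.28  -0.831  0.005]
```

Five caps now stand in line in the lane, evenly spaced. Next I'll look at the pockets on the way to the brush.

>>> jog_arm(
  commands=[
    [[0.6, -3.7, 1.5], -6],
    [[1.4, -7.5, 2.8], -12],
    [[2.2, -11.3, 3.8], -18],
    [[3, -15, 4.8], -24],
    [[3.8, -19, 4.8], -27],
  ],
)

```text
clock: 28.68
eef_pos: [0.5964, 0.1912, 0.2521]
tool_rot: [0.004, 3.14, 0.0]
wrist_force: [1.1, 0.5, 0.4]
finger_gap: 0.0421
grasp_force: 0.0
```

>>> jog_arm(
  commands=[
    [[0.9, -3.8, 0], 0],
    [[1.8, -7.5, 0], 0],
    [[2.4, -10.2, 0], 0],
    [[2.4, -10.2, 0], 0],
    [[2.4, -10.2, 0], 0],
  ],
)

```text
clock: 29.1
eef_pos: [0.6196, 0.0891, 0.2494]
tool_rot: [-0.003, -3.138, -0.001]
wrist_force: [0.2, -0.1, 0.2]
finger_gap: 0.0421
grasp_force: 0.0
```

>>> jog_arm(
  commands=[
    [[0, 0, 0], 0],
    [[0, 0, 0], 0],
  ],
)

```text
clock: 29.27
eef_pos: [0.6194, 0.0917, 0.2504]
tool_rot: [0.003, -3.14, -0.0]
wrist_force: [-0.2, 0.6, 0.8]
finger_gap: 0.042
grasp_force: 0.0
```

```bash
python3 - <<'E'
from h import *
s=read_state();print(s['eef_pos'],s['tool_rot'])
f=grab('wrist')
us=[proj(f,p) for p in((.42,.07,.004),(.42,.22,.004),(.665,.07,.004),(.665,.22,.004))];print(us)
u=np.array(us);a,b=u.min(0).astype(int)-8,u.max(0).astype(int)+8
print('crop',a,b);k=3
cv2.imwrite('pics/w15.png',cv2.resize(f['img'][max(a[1],0):b[1],a[0]:b[0]],None,fx=k,fy=k,interpolation=cv2.INTER_CUBIC)[:600,:800,::-1])
np.savez('w15.npz',P=f['P'],Rm=f['Rm'],f=f['f'],cx=f['cx'],cy=f['cy'],o=np.maximum(a,0))
E
```

```text
[0.61943974 0.09169122 0.2504197 ] [ 3.47927055e-03 -3.14001644e+00 -4.37380012e-04]
[(np.float64(303.72315682788945), np.float64(-13.542005972693715)), (np.float64(444.05756980820684), np.float64(-13.20460817671804)), (np.float64(307.1196042381774), np.float64(204.41318154079346)), (np.float64(420.9085303794626), np.float64(204.64599692032))]
crop [295 -21] [452 212]
```

View pics/w15.png

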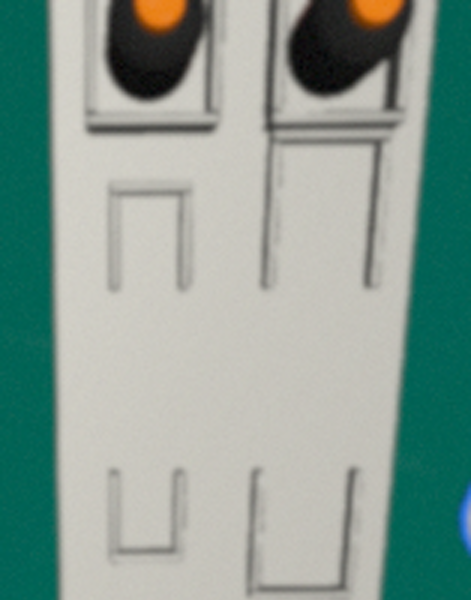

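The pocket rib gaps are at rows 289 and 468. The tweezers' ribs are at columns 115/185 and 113/179, the brush's at 267/372 and 256/354.

```bash
python3 - <<'E'
from h import *
d=np.load('w15.npz');F={k:d[k] for k in d.files}
for n,q in dict(tw=[(115,290),(185,290),(113,468),(180,468)],br=[(267,288),(372,288),(256,468),(354,468)]).items():
    p=[ray(F,295+u/3,v/3,.013)[:2].round(4) for u,v in q]; print(n,np.mean(p,0).round(4),[x.tolist() for x in p])
E
```

```text
tw [0.5655 0.1162] [[0.5313, 0.1027], [0.5312, 0.1296], [0.5997, 0.1027], [0.5997, 0.13]]
br [0.5649 0.1811] [[0.5304, 0.1611], [0.5303, 0.2014], [0.5996, 0.161], [0.5995, 0.2009]]
```

>>> jog_arm(
  commands=[
    [[-4, -1, 0], -6],
    [[-8, -2.5, 0], -12],
    [[-11, -5, 0], -18],
    [[-14, -7.5, -1], -24],
    [[-15.9, -10.5, -3], -30],
  ],
)

```text
clock: 29.73
eef_pos: [0.4602, -0.0137, 0.2231]
tool_rot: [0.812, 3.03, 0.0]
wrist_force: [0.4, -0.8, 0.5]
finger_gap: 0.0421
grasp_force: 0.0
```

>>> jog_arm(
  commands=[
    [[0, -3.3, -2], 0],
    [[0, -3.3, -5], 0],
    [[0, -3.3, -7], 0],
    [[0, -3.3, -7], 0],
    [[0, -3.3, -7], 0],
  ],
)

```text
clock: 30.15
eef_pos: [0.4604, -0.0466, 0.1508]
tool_rot: [-0.809, -3.033, -0.0]
wrist_force: [-0.8, -0.2, 0.6]
finger_gap: 0.0421
grasp_force: 0.0
```

>>> jog_arm(
  commands=[
    [[0, 0, 0], 0],
    [[0, 0, 0], 0],
  ],
)

```text
clock: 30.32
eef_pos: [0.4623, -0.0472, 0.1532]
tool_rot: [0.809, 3.032, -0.001]
wrist_force: [-0.1, 0.4, -0.1]
finger_gap: 0.0417
grasp_force: 0.0
```

```bash
cat > b.py <<'E'
from h import *
s=read_state();print(s['eef_pos'],s['tool_rot'],s['clock'])
f=grab('wrist','wb')
h=cv2.cvtColor(f['img'],cv2.COLOR_RGB2HSV);m=cv2.inRange(h,(18,140,90),(34,255,255))
n,l,st,c=cv2.connectedComponentsWithStats(m);i=1+np.argmax(st[1:,4])
q=np.argwhere(l==i)[:,::-1]
w=np.array([ray(f,u,v,.006)[:2] for u,v in q]);mu=w.mean(0);_,_,V=np.linalg.svd(w-mu,full_matrices=False);a=V[0]*(-np.sign(V[0][0]))
t=(w-mu)@a; hd=w[(t>np.percentile(t,5))&(t<np.percentile(t,55))]
_,_,V=np.linalg.svd(hd-hd.mean(0),full_matrices=False)
print(st[i],'ends(toward -x)',t.min(),t.max(),'axis deg',np.degrees(np.arctan2(a[1],a[0])),'handle axis',np.degrees(np.arctan2(V[0][1],V[0][0])))
e=mu+a*t.min(); print('handle end',e.round(4),'mid est',(e+a*.08).round(4),'handle centre lateral',((hd.mean(0)-mu)-a*((hd.mean(0)-mu)@a)).round(4))
E
python3 b.py
```

```text
[ 0.46234712 -0.04724321  0.15322441] [ 8.08798300e-01  3.03213356e+00 -5.08377196e-04] 30.3167
[ 312  118   30  144 2632] ends(toward -x) -0.08613218233133926 0.05635630352400829 axis deg 149.80342817889283 handle axis -30.12498752959268
handle end [ 0.529  -0.0825] mid est [ 0.4599 -0.0423] handle centre lateral [0. 0.]
```

>>> jog_arm(
  commands=[
    [[-0.25, 0.5, -4], 0],
    [[-0.25, 0.5, -8], 0],
    [[-0.25, 0.5, -11], 0],
    [[-0.25, 0.5, -12], 0],
    [[-0.25, 0.5, -12.5], 0],
  ],
)

```text
clock: 30.78
eef_pos: [0.458, -0.042, 0.0254]
tool_rot: [-0.81, -3.033, -0.0]
wrist_force: [0.2, -0.2, 0.4]
finger_gap: 0.0421
grasp_force: 0.0
```

>>> jog_arm(
  commands=[
    [[0, 0, -0.5], 0],
    [[0, 0, -0.9], 0],
    [[0, 0, -1.1], 0],
    [[0, 0, -1.1], 0],
    [[0, 0, -1.1], 0],
  ],
)

```text
clock: 31.2
eef_pos: [0.4593, -0.0427, 0.0162]
tool_rot: [0.811, 3.033, -0.0]
wrist_force: [0.1, 0.1, 0.3]
finger_gap: 0.0421
grasp_force: 0.0
```

>>> jog_arm(
  commands=[
    [[0, 0, 0], 0],
    [[0, 0, 0], 0],
    [[0, 0, 0], 0],
    [[0, 0, 0], 0],
    [[0, 0, 0], 0],
  ],
  jaw=0.8,
  squeeze=25,
)

```text
clock: 31.62
eef_pos: [0.459, -0.0426, 0.0159]
tool_rot: [0.812, 3.034, -0.0]
wrist_force: [-1.8, 1.3, 6.2]
finger_gap: 0.0132
grasp_force: 26.7
```

>>> jog_arm(
  commands=[
    [[0, 0, 0], 0],
    [[0, 0, 2], 0],
    [[0, 0, 5], 0],
    [[0, 0, 8], 0],
    [[0, 0, 8], 0],
  ],
)

```text
clock: 32.03
eef_pos: [0.4622, -0.0437, 0.1007]
tool_rot: [0.809, 3.025, -0.001]
wrist_force: [2.0, -0.4, 0.7]
finger_gap: 0.013
grasp_force: 26.1
```

>>> jog_arm(
  commands=[
    [[1.8, 3.6, 1], 6],
    [[3.6, 7.2, 1], 12],
    [[5.4, 10.8, 1], 18],
    [[7.2, 14.4, 1], 24],
    [[9, 18, 1], 30],
  ],
)

```text
clock: 32.45
eef_pos: [0.5487, 0.1394, 0.1045]
tool_rot: [0.009, -3.141, 0.0]
wrist_force: [0.2, -0.3, 0.9]
finger_gap: 0.0128
grasp_force: 26.1
```

>>> jog_arm(
  commands=[
    [[1.4, 4, 0], 0],
    [[1.4, 4.4, 0], 0],
    [[1.4, 4.4, 0], 0],
    [[1.4, 4.4, 0], 0],
    [[1.4, 4.4, 0], 0],
  ],
)

```text
clock: 32.87
eef_pos: [0.5618, 0.1805, 0.1045]
tool_rot: [-0.0, -3.14, 0.001]
wrist_force: [-0.2, -0.7, -0.3]
finger_gap: 0.0131
grasp_force: 26.1
```

```bash
python3 b.py; python3 - <<'E'
from h import *
s=read_state();f=grab('wrist');h=cv2.cvtColor(f['img'],cv2.COLOR_RGB2HSV);m=cv2.inRange(h,(18,140,90),(34,255,255))
n,l,st,c=cv2.connectedComponentsWithStats(m);i=1+np.argmax(st[1:,4]);q=np.argwhere(l==i)[:,::-1]
z=s['eef_pos'][2]-.0085
w=np.array([ray(f,u,v,z)[:2] for u,v in q]); print('held',w.min(0),w.max(0),'front mean y',w[w[:,0]<w[:,0].min()+.02].mean(0),s['eef_pos'])
E
```

```text
[0.56179512 0.1805014  0.10454276] [-3.69846383e-04 -3.14014921e+00  7.19687075e-04] 32.8667
[ 296  144   57  216 7382] ends(toward -x) -0.12764328908962125 0.07585843361334887 axis deg 179.89372294186168 handle axis -0.055463083504899986
handle end [0.7148 0.1804] mid est [0.6348 0.1805] handle centre lateral [0. 0.]
held [0.50094392 0.16767759] [0.62403622 0.19354515] front mean y [0.51068947 0.18060925] [0.56191441 0.18031458 0.1047565 ]
```

>>> jog_arm(
  commands=[
    [[0.15, 0.05, -3], 0],
    [[0.15, 0.05, -5.5], 0],
    [[0.15, 0.05, -7], 0],
    [[0.15, 0.05, -7.8], 0],
    [[0.15, 0.05, -8.3], 0],
  ],
)

```text
clock: 33.38
eef_pos: [0.5633, 0.1811, 0.0212]
tool_rot: [-0.001, -3.14, 0.0]
wrist_force: [-0.2, -0.2, 0.5]
finger_gap: 0.0128
grasp_force: 26.1
```

>>> jog_arm(
  commands=[
    [[0, 0, 0], 0],
    [[0, 0, 0], 0],
    [[0, 0, 0], 0],
  ],
)

```text
clock: 33.63
eef_pos: [0.5651, 0.182, 0.0237]
tool_rot: [-0.001, 3.139, 0.0]
wrist_force: [-0.2, -0.1, 0.2]
finger_gap: 0.0132
grasp_force: 26.1
```

>>> jog_arm(
  commands=[
    [[0, 0, 0], 0],
    [[0, 0, 0], 0],
    [[0, 0, 0], 0],
    [[0, 0, 2], 0],
    [[0, 0, 5], 0],
  ],
  jaw=2.8,
)

```text
clock: 34.05
eef_pos: [0.5613, 0.1817, 0.0698]
tool_rot: [0.001, -3.135, 0.001]
wrist_force: [-0.3, 0.3, 0.8]
finger_gap: 0.0282
grasp_force: 0.0
```

>>> jog_arm(
  commands=[
    [[0, 0, 4], 0],
    [[0, 0, 8], 0],
    [[0, 0, 11], 0],
    [[0, 0, 11], 0],
    [[0, 0, 11], 0],
  ],
)

```text
clock: 34.47
eef_pos: [0.5655, 0.1823, 0.1852]
tool_rot: [-0.002, 3.136, 0.001]
wrist_force: [-0.2, -0.5, -1.5]
finger_gap: 0.0281
grasp_force: 0.0
```

```bash
python3 b.py
```

```text
[0.56546949 0.18234883 0.18522156] [-1.55041903e-03  3.13603108e+00  1.06520278e-03] 34.4667
[ 311  122   26  131 1954] ends(toward -x) -0.08721676879127202 0.05646457736500919 axis deg 179.74538351044862 handle axis -0.07681072277618302
handle end [0.6477 0.182 ] mid est [0.5677 0.1823] handle centre lateral [0. 0.]
```

>>> jog_arm(
  commands=[
    [[-1, -3.9, 0], -6],
    [[-2, -7.8, 0], -12],
    [[-3, -11.7, 0], -18],
    [[-4, -15.6, 0], -24],
    [[-5, -19.5, 0], -30],
  ],
)

```text
clock: 34.93
eef_pos: [0.5118, -0.014, 0.1799]
tool_rot: [-0.818, -3.029, 0.0]
wrist_force: [0.6, -0.4, -0.8]
finger_gap: 0.028
grasp_force: 0.0
```

>>> jog_arm(
  commands=[
    [[-1.2, -3.9, 0], 0],
    [[-2.4, -7.8, 0], 0],
    [[-3.6, -11.7, 0], 0],
    [[-4.7, -15.6, 0], 0],
    [[-4.7, -16.1, 0], 0],
  ],
)

```text
clock: 35.35
eef_pos: [0.4644, -0.1782, 0.1803]
tool_rot: [-0.82, -3.029, 0.001]
wrist_force: [0.3, -0.2, -0.0]
finger_gap: 0.0279
grasp_force: 0.0
```

>>> jog_arm(
  commands=[
    [[0, 0, 0], 0],
    [[0, 0, 0], 0],
    [[0, 0, 0], 0],
  ],
)

```text
clock: 35.6
eef_pos: [0.4667, -0.1725, 0.1811]
tool_rot: [-0.809, -3.033, -0.002]
wrist_force: [0.3, -0.4, 0.7]
finger_gap: 0.0281
grasp_force: 0.0
```

```bash
cat > tw.py <<'E'
from h import *
import sys
s=read_state();print(s['eef_pos'],s['tool_rot'],s['clock'])
f=grab('wrist','wt')
h=cv2.cvtColor(f['img'],cv2.COLOR_RGB2HSV);m=cv2.inRange(h,(0,0,90),(180,70,255));m=cv2.morphologyEx(m,cv2.MORPH_CLOSE,np.ones((5,5)))
n,l,st,c=cv2.connectedComponentsWithStats(m)
for i in range(1,n):
    if st[i,4]<150: continue
    q=np.argwhere(l==i)[:,::-1]
    w=np.array([ray(f,u,v,.005)[:2] for u,v in q]);mu=w.mean(0);_,_,V=np.linalg.svd(w-mu,full_matrices=False);a=V[0];t=(w-mu)@a;b=(w-mu)@V[1]
    L=np.ptp(t)
    if .09<L<.16 : print(st[i],'L',L.round(4),'W',np.ptp(b).round(4),'mid',(mu+a*(t.max()+t.min())/2+V[1]*(b.max()+b.min())/2).round(4),'deg',np.degrees(np.arctan2(a[1],a[0])).round(1))
E
python3 tw.py
```

```text
[ 0.46674137 -0.17247489  0.18111102] [-8.09085727e-01 -3.03335205e+00 -1.68148545e-03] 35.6
[320 124  14 119 681] L 0.1276 W 0.0138 mid [ 0.4708 -0.1705] deg -29.0
[ 179  187   57   76 1307] L 0.0942 W 0.0187 mid [ 0.4457 -0.3044] deg -4.1
```

View pics/wt.png

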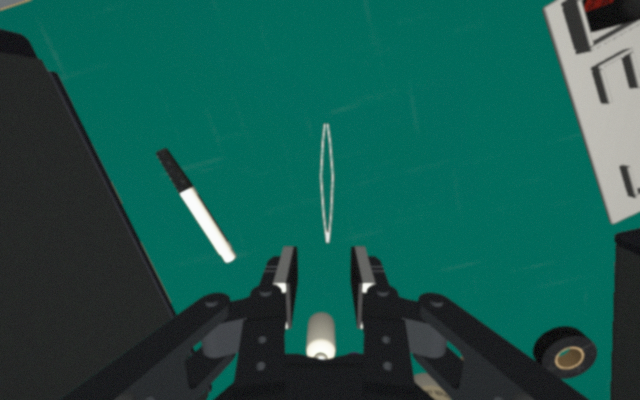

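The tweezers run from (326,124) to (328,242), centred between the fingers. The marker at (195,205) is clear of them.

>>> jog_arm(
  commands=[
    [[0.4, 0.2, -4], 1],
    [[0.4, 0.2, -8], 1],
    [[0.4, 0.2, -11.5], 1],
    [[0.4, 0.2, -14], 1],
    [[0.4, 0.2, -15.2], 1],
  ],
  jaw=3.2,
)

```text
clock: 36.07
eef_pos: [0.4689, -0.1689, 0.0264]
tool_rot: [-0.78, -3.036, -0.004]
wrist_force: [-0.7, -1.2, -0.7]
finger_gap: 0.0317
grasp_force: 0.0
```

>>> jog_arm(
  commands=[
    [[0, 0, -0.5], 0],
    [[0, 0, -0.9], 0],
    [[0, 0, -1.1], 0],
    [[0, 0, -1.1], 0],
    [[0, 0, -1.1], 0],
  ],
)

```text
clock: 36.48
eef_pos: [0.4721, -0.1725, 0.0207]
tool_rot: [0.784, 3.039, -0.001]
wrist_force: [0.1, 0.0, -0.1]
finger_gap: 0.0324
grasp_force: 0.0
```

>>> jog_arm(
  commands=[
    [[0, 0, 0], 0],
    [[0, 0, 0], 0],
    [[0, 0, 0], 0],
    [[0, 0, 0], 0],
    [[0, 0, 0], 0],
  ],
  jaw=0.8,
  squeeze=20,
)

```text
clock: 36.9
eef_pos: [0.4717, -0.1724, 0.0203]
tool_rot: [0.785, 3.04, -0.001]
wrist_force: [-1.6, 1.0, 7.0]
finger_gap: 0.0105
grasp_force: 19.8
```

>>> jog_arm(
  commands=[
    [[0, 0, 0], 0],
    [[0, 0, 2], 0],
    [[0, 0, 5], 0],
    [[0, 0, 8], 0],
    [[0, 0, 8], 0],
  ],
)

```text
clock: 37.32
eef_pos: [0.4744, -0.1741, 0.1051]
tool_rot: [0.783, 3.032, -0.005]
wrist_force: [0.0, -1.0, -0.1]
finger_gap: 0.0108
grasp_force: 19.5
```

```bash
python3 - <<'E'
from h import *
s=read_state();print(s['eef_pos'],s['tool_rot'],s['finger_gap'],s['grasp_force'])
t=grab('top');h=cv2.cvtColor(t['img'],cv2.COLOR_RGB2HSV)
m=cv2.inRange(h,(20,130,120),(32,255,255)); n,l,st,c=cv2.connectedComponentsWithStats(m)
for i in range(1,n):
    if 40<st[i,4]<500: print('y',st[i],c[i].round(1),ray(t,*c[i],.008).round(3))
E
```

```text
[ 0.47444404 -0.17409274  0.10513133] [ 0.7826012   3.0318009  -0.00545707] 0.010805081340844944 19.541140417568386
y [271 168   7  47 168] [274.1 195.4] [0.559 0.181 0.008]
y [625 291  15   9  75] [632.  295.2] [ 0.28  -0.829  0.008]
```

>>> jog_arm(
  commands=[
    [[1.2, 3.8, 1], 6],
    [[2.4, 7.6, 1], 12],
    [[3.6, 11.4, 1], 18],
    [[4.8, 15.2, 1], 24],
    [[6, 19, 1], 29],
  ],
)

```text
clock: 37.78
eef_pos: [0.5304, 0.0199, 0.1081]
tool_rot: [0.008, -3.14, -0.0]
wrist_force: [1.1, -0.7, 0.1]
finger_gap: 0.0112
grasp_force: 19.6
```

>>> jog_arm(
  commands=[
    [[1.2, 3.8, 0], 0],
    [[2.4, 7.6, 0], 0],
    [[3.4, 9.9, 0], 0],
    [[3.4, 9.9, 0], 0],
    [[3.4, 9.9, 0], 0],
  ],
)

```text
clock: 38.2
eef_pos: [0.5643, 0.1182, 0.1078]
tool_rot: [0.005, -3.139, 0.0]
wrist_force: [0.1, -0.4, -0.1]
finger_gap: 0.0111
grasp_force: 19.6
```

>>> jog_arm(
  commands=[
    [[0, 0, 0], 0],
    [[0, 0, 0], 0],
    [[0, 0, 0], 0],
  ],
)

```text
clock: 38.45
eef_pos: [0.5646, 0.116, 0.1089]
tool_rot: [-0.001, -3.141, 0.0]
wrist_force: [0.0, -0.2, -0.3]
finger_gap: 0.0105
grasp_force: 19.6
```

```bash
python3 - <<'E'
from h import *
s=read_state();print(s['eef_pos'],s['tool_rot'],s['finger_gap'],s['grasp_force'],s['clock'])
f=grab('wrist','wt2')
for z in (.09,.1): print([np.round(proj(f,(x,.116,s['eef_pos'][2]-.012)),1).tolist() for x in (.502,.565)])
E
```

```text
[0.56457769 0.11595563 0.10889506] [-1.42725548e-03 -3.14076654e+00  1.73442359e-04] 0.010477024373235232 19.596701975679025 38.45
[[323.4, 139.6], [323.5, 260.9]]
[[323.4, 139.6], [323.5, 260.9]]
```

>>> jog_arm(
  commands=[
    [[0.2, 0, -3], 0],
    [[0.2, 0, -5.5], 0],
    [[0.2, 0, -7], 0],
    [[0.2, 0, -7.8], 0],
    [[0.2, 0, -8.2], 0],
  ],
)

```text
clock: 38.92
eef_pos: [0.5661, 0.1165, 0.026]
tool_rot: [-0.0, -3.139, 0.0]
wrist_force: [0.2, -0.0, 0.7]
finger_gap: 0.0107
grasp_force: 19.6
```

>>> jog_arm(
  commands=[
    [[0, 0, -0.2], 0],
    [[0, 0, -0.2], 0],
    [[0, 0, -0.2], 0],
  ],
)

```text
clock: 39.17
eef_pos: [0.568, 0.117, 0.0265]
tool_rot: [-0.001, 3.139, 0.0]
wrist_force: [-0.5, -0.1, -0.5]
finger_gap: 0.0106
grasp_force: 19.6
```

>>> jog_arm(
  commands=[
    [[0, 0, 0], 0],
    [[0, 0, 0], 0],
    [[0, 0, 0], 0],
    [[0, 0, 2], 0],
    [[0, 0, 5], 0],
  ],
  jaw=2.8,
)

```text
clock: 39.58
eef_pos: [0.5643, 0.117, 0.0729]
tool_rot: [0.001, -3.135, 0.0]
wrist_force: [-0.4, -0.3, -0.2]
finger_gap: 0.028
grasp_force: 0.0
```

>>> jog_arm(
  commands=[
    [[0, 0, 4], 0],
    [[0, 0, 8], 0],
    [[0, 0, 11], 0],
    [[3, 0, 13], 0],
    [[4, 0, 13], 0],
  ],
)

```text
clock: 40.0
eef_pos: [0.6116, 0.1171, 0.2126]
tool_rot: [-0.001, 3.129, 0.0]
wrist_force: [1.3, -0.6, 1.0]
finger_gap: 0.0281
grasp_force: 0.0
```

>>> jog_arm(
  commands=[
    [[0, 0, 0], 0],
    [[0, 0, 0], 0],
    [[0, 0, 0], 0],
  ],
)

```text
clock: 40.25
eef_pos: [0.6057, 0.1171, 0.2039]
tool_rot: [0.002, -3.139, 0.0]
wrist_force: [0.1, 0.7, 0.1]
finger_gap: 0.0281
grasp_force: 0.0
```

```bash
python3 - <<'E'
from h import *
s=read_state();print(s['eef_pos'],s['clock'],s['wrist_force'])
f=grab('wrist','fin')
O=[proj(f,p) for p in((.49,.08,.01),(.65,.21,.01))]
x0,y0=np.min(O,0).astype(int);x1,y1=np.max(O,0).astype(int);print(x0,y0,x1,y1)
im=f['img'];h=cv2.cvtColor(im,cv2.COLOR_RGB2HSV)
m=cv2.inRange(h,(18,140,90),(34,255,255));q=cv2.findNonZero(m).reshape(-1,2)
w=np.array([ray(f,u,v,.012)[:2] for u,v in q]);w=w[(w[:,0]<.67)&(w[:,0]>.45)];print('brush x',w.min(0),w.max(0),'handle y front/back',w[(w[:,0]>.54)&(w[:,0]<.56)].mean(0),w[w[:,0]>.62].mean(0))
# tweezers: print strips of value across y at several x
g=cv2.cvtColor(im,cv2.COLOR_RGB2GRAY)
for x in np.arange(.485,.65,.01):
    print(round(x,3),' '.join('%3d'%g[int(round(v)),int(round(u))] for u,v in(proj(f,(x,y,.012)) for y in np.arange(.1,.134,.0015))))
E
```

```text
[0.60569957 0.11713762 0.20391649] 40.25 [0.07019839 0.69495319 0.13116255]
286 65 404 217
brush x [0.50297018 0.16930364] [0.6445698  0.19507858] handle y front/back [0.54989712 0.1817089 ] [0.63200615 0.1812395 ]
0.485 191 192 191 193 191 190 191 193 191 190 191 190 189 191 190 190 188 191 191 189 192 190 191
0.495 169 172 175 174 175 173 173 171 172 171 170 170 171 171 169 170 167 166 165 163 158 173 188
0.505 166 175 151 165 190 192 188 190 190 195 200 195 198 197 190 189 187 175 155 172 161 172 189
0.515 159 169 155 166 187 190 189 189 193 194 189 190 192 197 192 191 186 175 152 170 167 174 187
0.525 171 170 156 159 188 190 190 191 200 196 191 188 189 191 196 192 188 177 154 164 166 173 185
0.535 189 189 190 189 191 189 188 189 195 192 188 187 187 185 191 194 190 187 186 189 186 185 188
0.545 189 188 188 189 186 187 188 195 196 190 187 188 188 187 191 198 192 185 187 185 189 186 187
0.555 186 187 188 187 187 186 190 196 191 188 189 187 184 185 188 195 193 188 189 186 188 187 186
0.565 188 186 187 185 186 187 188 190 193 186 185 184 186 185 186 191 191 185 184 184 185 184 184
0.575 185 184 186 187 188 184 185 187 185 185 185 183 185 184 185 192 188 185 184 185 183 183 183
0.585 185 182 186 185 186 184 183 188 194 189 183 185 183 181 180 188 185 186 183 183 182 184 183
0.595 183 183 184 184 184 183 185 186 187 184 185 183 183 181 183 185 184 184 183 182 183 182 182
0.605 178 171 166 155 178 183 183 180 184 186 181 181 182 186 187 183 183 178 153 152 166 158 170
0.615 173 166 163 152 179 181 182 181 182 185 172 157 154 185 184 181 182 182 150 147 162 155 167
0.625 171 157 162 152 166 178 179 182 180 182 185 198 202 186 181 182 181 177 168 146 160 159 168
0.635 172 140 142 137 113 107 112 111 113 116 120 121 120 121 122 123 125 126 127 147 151 150 172
0.645 180 180 181 181 181 181 178 181 177 179 179 180 181 180 178 178 180 181 180 180 179 180 179
```

```bash
python3 - <<'E'
from h import *
for nm,b in(('top','top0'),('side','side0')):
    F=grab(nm); m=cv2.inRange(cv2.cvtColor(F['img'],cv2.COLOR_RGB2HSV),(5,140,120),(18,255,255)); n,l,st,c=cv2.connectedComponentsWithStats(m)
    for i in range(1,n):
        if st[i,4]>8: print(nm,st[i,2:],c[i].round(1),ray(F,*c[i],.065).round(3))
    o=cv2.imread(f'pics/{b}.png')[:,:,::-1]; d=cv2.absdiff(o,F['img']).max(2)>60
    if nm=='top':
        for k,(u,v) in dict(spool=(242,173),tin=(277,261),sink=(436,200),marker=(442,240),white=(428,175),purple=(426,150),red=(204,141)).items(): print(k,d[v-14:v+14,u-14:u+14].sum())
E
```

```text
top [ 7  6 34] [200.9 195.5] [0.546 0.381 0.065]
top [ 7  7 36] [206.1 206.2] [0.516 0.365 0.065]
top [ 7  7 34] [210.8 217.1] [0.485 0.351 0.065]
top [ 6  7 33] [216.5 227.4] [0.456 0.333 0.065]
top [ 7  7 36] [222.1 238. ] [0.427 0.317 0.065]
spool 46
tin 705
sink 0
marker 0
white 0
purple 0
red 0
side [ 7  6 36] [352.9 234.5] [0.446 0.12  0.065]
side [ 8  7 41] [346.4 253.3] [0.444 0.184 0.065]
side [ 9  8 58] [275.2 289.6] [0.554 0.33  0.065]
side [ 9  8 57] [291.7 290.9] [0.521 0.323 0.065]
side [ 9  8 57] [307.9 292.6] [0.488 0.317 0.065]
side [ 8  7 51] [323.5 293.1] [0.458 0.309 0.065]
side [ 8  7 44] [338.6 294.2] [0.429 0.302 0.065]
```

```bash
python3 -c "
from bench import workorder
print(workorder.sign_off())"
```

```text
the job is handed in; nothing more can be done
None
```

I finished the job and handed it in at about 40 s. The two oldest bottles are in the wells, all five remaining bottles are in the lane with old_3 and old_4 in front, and the brush (bristles to the wells) and tweezers are in their pockets. The last camera check agreed, except that the arm blocked the final view of the tin, and the sign-off returned no verdict.

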